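# Blow out the nail cup

## Task

Take the empty steel nail cup from its wooden cradle, turn it mouth down, lower it over the upright blow-off post until its rim stands on the round flange, and let it go. Only then press the padded spring lever of the air valve down until it is level (about half its travel, never near its bottom stop) and keep it level for at least three seconds; finish with the fingers still holding it down there. Leave the cup on the post and do not disturb the other things on the bench.

Things in the scene. Friction and masses are not known exactly. Their poses are not given: they have to be found in the camera images.
- cup: steel nail cup, a plain straight round tumbler: outside diameter 54 mm, length 78 mm, wall 3 mm, closed base 5 mm thick, 0.1 to 0.2 kg. Origin: centre of the closed base's outer face; its z axis runs along the cup from base to mouth. It starts lying level in the cradle, its mouth pointing roughly to the robot's left (+y), its axis 62 mm above the bench
- cup_rim (a point): centre of the cup's mouth, at the rim plane, 78 mm from the cup's origin along its z
- cradle: fixed dark wooden V saddle in which the cup lies along the cradle's x axis; foot 90 x 50 mm, 12 mm high; the V, 54 mm long, is narrower than the cup (52 mm) and ends 17 mm below the cup's axis, so the cup's sides are free to grasp. Origin: centre of its underside on the bench
- post: fixed blow-off post: a dark round flange 96 mm across and 14 mm thick with an upright brass nozzle 20 mm in diameter in its centre, top 74 mm above the bench (60 mm above the flange, so that the cup's rim reaches the flange). Origin: on the bench, on the nozzle's axis, z up
- post_seat (a point): centre of the flange's top face, 14 mm above the bench, on the nozzle's axis
- valve: fixed air valve: grey block 90 mm high on a foot 100 x 80 mm, with two upright cheek plates (tops level, 119 mm above the bench) between which the lever is hinged. Origin on the bench. In its frame the hinge axis runs along y through (60, 0, 115) mm and the lever reaches to -x, roughly towards the robot; the foot's centre is at (50, 0)
- lever (a joint): spring-return steel lever, rad: 0 at rest (pad 0.28 rad above level), 0.28 level (its top then about flush with the cheek tops), 0.56 at the bottom stop. It springs back when let go. Pressing at the pad takes about 3 N at first, 8 N at level, 12 N at the stop
- lever_pad (a point): centre of the top face of the round black pad (44 mm across, 14 mm thick) at the lever's free end, 130 mm from the hinge; 7 mm above the lever's centre line. 158 mm above the bench at rest, 122 mm when level; moves with the lever
- horseshoe: steel horseshoe lying flat, 9 mm thick, about 130 mm across; leave it alone. Origin: under the middle of its curve
- clincher: iron clinchers (long-handled pliers) lying flat, 200 mm long, 18 mm high; leave them alone. Origin: under its pivot, about
- gauge: brass hoof gauge, flat 150 mm bar with a 90 mm cross arm, 8 mm thick, on the robot's side of the work; leave it alone. Origin: under the bar's centre

How it is judged:
On the way, in this order (a step that is already met when the one before it is completed fails the run):
1. the cup stands mouth down over the post, rim on the flange, released (z of cup_rim in the frame of post below 0.019 m and horizontal distance between cup_rim and post below 0.018 m and angle between cup's own z axis and vertical above 3.05 rad and linear speed of cup below 0.03 m/s and contact force between cup and the fingers below 0.1 N), for 0.2 s.
2. the lever is pressed to level and kept there for three seconds (value of joint lever between 0.17 and 0.39 rad and z of cup_rim in the frame of post below 0.019 m and horizontal distance between cup_rim and post below 0.018 m and angle between cup's own z axis and vertical above 3.05 rad), for 3 s.
At the end, for the whole second after the job is handed in: The robot is still pressing the lever with more than 2 N, the lever steady and within 0.11 rad of level (joint 0.17 to 0.39); the cup stands mouth down over the post, untouched, rim within 5 mm of the flange top and centred within 18 mm, within 0.09 rad of upright (all of step 2 and velocity of joint lever between -0.1 and 0.1 rad/s and contact force between cup and the fingers below 0.1 N and (contact force between valve and the fingers above 2 N or contact force between valve and the arm above 2 N)); the arm keeps its last pose, push and grip.
It fails at once if the lever is pushed nearly to its bottom stop (joint above 0.48) (value of joint lever above 0.48 rad).
It fails at once if the air is opened (joint above 0.1) while the cup is not on the post (value of joint lever above 0.1 rad and not (z of cup_rim in the frame of post below 0.019 m and horizontal distance between cup_rim and post below 0.018 m and angle between cup's own z axis and vertical above 3.05 rad)).
It fails at once if the cup is dropped onto the post instead of lowered (horizontal distance between cup_rim and post below 0.04 m and linear speed of cup above 0.6 m/s and contact force between cup and the fingers below 0.1 N).
It fails at once if a bystander is moved by more than 30 mm (distance of any of horseshoe, clincher, gauge from where it was at the start of the episode above 0.03 m).
It also fails if it takes over 64 s, if anything falls off the work surface, if the arm or the gripper's body presses on something with over 40 N, if the wrist force passes 120 N, or if a joint passes its speed limit or range.

## Robot

A 7-joint arm with a two-finger parallel gripper is mounted at the origin on the work surface. World frame = base frame: x ahead of the robot, y to its left, z up, the work surface at z = 0. Lengths are in m, angles in rad, forces in N, time in s.
With the tool pointing down it reaches from about 0.425 to 0.925 m from the base axis. Payload 6.8 kg.
Tool frame: the origin (TCP) lies at the very end of the fingers, on their centre line; the grasp point (between the pads) lies 19 mm behind it; z points along the fingers, x is the direction in which the jaws open and shut, and the axes are right-handed (so a half turn about z gives the same grasp; the last joint's range is limited). The gripper opens to 85 mm and grips with 20 to 120 N. Pads are 22 mm wide; open, the fingers measure 114 mm over their backs; the gripper's body (76 mm by 85 mm) begins 54 mm behind the grasp point. The pads swing forward as they close: fully open they stand 13 mm farther back than shut.
Start: joints at [1.042, 0.477, 0.022, 1.555, -0.011, 1.109, -0.083], TCP at [0.276, -0.616, 0.204] pointing down, gripper open.
Joint ranges: [-2.96, 2.96], [-0.34, 2.1], [-1.41, 1.46], [0.24, 2.44], [-1.37, 4.51], [0.17, 1.92], [-2.96, 2.96]. Speed limits (rad/s): [2.39, 2.39, 3.14, 3.14, 3.14, 3.14, 3.14].

## Interface

Orientations are given as a unit quaternion [w, x, y, z].
In Python, from station import get_obs, read_camera, calibration, hand_in, recognise, outline_of, place_of gives the robot as it stands.
- The arm moves only by the tool move_arm, never from a script. Its argument "steps" is a list of rows, each an object with "fingers": the finger opening in mm, from 0 to 85.4; "translation": the shift along the world's x, y, z in mm, a list of three; "turn": the turn about the world's z in rad. In form: [{"fingers": fingers, "translation": [dx, dy, dz], "turn": turn}, ...]. A call has 1 to 10 rows; each row shifts and turns the commanded pose from where the row before left it; what a row does not reach is not made up. A row lasts 1/8 s, in which the tool goes at most 62.5 mm and 10.7 degrees, less where a joint would pass 70% of its speed; a pose out of reach is approached as far as the arm can. A call with a gripper value outside its range is refused whole. The fingers move at their own pace and stop on an object; "newtons" is the grip in N (left out, the last holds). Time passes only in rows, so rows that do not move let the fingers close. It gives the time, the measured TCP pose, the force and the opening at its end, in the units of the state.
- get_obs(): the state, without advancing time (a new reading comes with each control period).
- read_camera(name): name is "side" or "top"; returns the picture (480x640x3 uint8, blue, green, red); there is no depth.
- calibration(name): a dict with "camera_matrix" (3x3 intrinsics, pixels), "rvec" (rotation vector, rad) and "tvec" (3), from world to camera coordinates, as OpenCV has them. Camera axes: x right, y down, z forward; pixel columns grow to the right and rows downward; lengths in m; the calibration is good to about 2 mm. A picture is of the moment at which its call begins. calibration takes no time and is no camera call.
- hand_in(): hands the job in, once; it reports no verdict.
Trained networks look in the newest picture that a camera, given by its name, has taken for a name from the list of things; names that differ only in an ending like _2 or _b are one class to them, and where a whole thing is asked for, a point or a joint stands for the part that bears it (a point fixed in the world has none). Each returns a list of dicts, best first, with "conf" (0 to 1); they miss things now and then, are a little off and sometimes report something else, mostly with a low value. They report only what shows in the picture. A call takes as long as a camera call.
- recognise(camera, name): "xy" ([column, row] in pixels, amid what is visible of it).
- outline_of(camera, name): "mask" (480x640 bool, what is visible of it) and "xy" ([column, row] in pixels, amid what is visible of it).
- place_of(camera, name): "xy" ([column, row] in pixels: a listed point, or the origin of a listed thing).
The state is a dict: "t": time; "q": joint angles; "joint_vel": joint speeds; "joint_torque": joint torques, N m; "eef_pos": TCP position; "tool_rot": TCP orientation; "contact_force": force on the tool from outside, world axes, zero at the start; "torque": the same for the moment, N m; "gripper_width": opening from 0.0 (shut) to 1.0 (fully open).
Only numpy, scipy, OpenCV 4.12 (cv2) and the standard library are available. Lean on these libraries where they do the work, as an engineer would, in place of code of your own. Each camera call takes 0.05 s, during which the arm holds its last target.

## Working session

There is one attempt and no reset: what is moved stays moved. The work goes in short steps, Python scripts to look and compute and a tool call to move; the robot and the scene stay as the last step left them, time stands still between calls to the robot, and variables do not carry over. Pictures are saved under pics/ and viewed, and the job is handed in when it is done.

Besides the shell and the picture viewer there is one more tool, called after "Emit:" as name(argument=value, ...), one argument or row to a line, values as JSON. move_arm: Moves the arm, as the interface text tells. Its arguments: {"type":"object","properties":{"steps":{"type":"array"},"newtons":{"type":"number"}},"required":["steps"]}

```bash
mkdir -p pics; cat > h.py <<'E'
import numpy as np,cv2
from station import *
def save(cam,n):
    im=read_camera(cam); cv2.imwrite(f'pics/{n}.png',im); return im
def ray(cam,xy):
    c=calibration(cam);K=np.array(c['camera_matrix'],float);R=cv2.Rodrigues(np.array(c['rvec'],float))[0];t=np.array(c['tvec'],float).reshape(3)
    p=cv2.undistortPoints(np.array([[xy]],float),K,None)[0,0]
    d=R.T@np.array([p[0],p[1],1]);return -R.T@t,d
def atz(cam,xy,z):
    o,d=ray(cam,xy);return o+d*(z-o[2])/d[2]
def proj(cam,P):
    c=calibration(cam);return cv2.projectPoints(np.array(P,float).reshape(-1,1,3),np.array(c['rvec'],float),np.array(c['tvec'],float),np.array(c['camera_matrix'],float),None)[0][:,0]
def tri(a,b):
    (o1,d1),(o2,d2)=ray('top',a),ray('side',b)
    A=np.stack([d1,-d2],1);s=np.linalg.lstsq(A,o2-o1,rcond=None)[0]
    p,q=o1+d1*s[0],o2+d2*s[1];return (p+q)/2,np.linalg.norm(p-q)
E
python3 - <<'E'
from h import *
print(get_obs())
for c in('top','side'):
    save(c,c+'0'); print(c,ray(c,(320,240)))
Z=dict(cup=.062,cup_rim=.062,post=0,post_seat=.014,valve=0,lever_pad=.158,cradle=0)
for n,z in Z.items():
    r={c:place_of(c,n) for c in('top','side')}
    for c in r:
        for k in r[c][:2]: print(n,c,np.round(k['xy'],1),round(k['conf'],2),np.round(atz(c,k['xy'],z),4))
    if r['top'] and r['side']: print('  tri',tri(r['top'][0]['xy'],r['side'][0]['xy']))
E
```

```text
{'t': 0.0, 'q': array([ 1.04190707,  0.47779366,  0.02234697,  1.55646319, -0.01149958,
        1.10932347, -0.08309832]), 'joint_vel': array([ 0.00047424,  0.000371  , -0.00038343,  0.00026068,  0.00028555,
        0.0004155 ,  0.00112183]), 'joint_torque': array([-5.12943006e-04, -5.96452010e+01,  1.60787769e+00, -2.81195533e+01,
        1.24394751e-02,  9.34407057e-03,  7.05484652e-06]), 'eef_pos': array([ 0.27543341, -0.61552746,  0.20262529]), 'tool_rot': array([-4.44449376e-04,  8.39194618e-01, -5.43830423e-01, -8.16568736e-04]), 'contact_force': array([-0.36800934,  0.08609612, -0.09888909]), 'torque': array([-0.00640957,  0.02767771,  0.01465948]), 'gripper_width': 0.9970550979011612}
top (array([ 0.42374185, -0.01269447,  1.27207625]), array([ 0.14092302, -0.00261206, -0.99012076]))
side (array([0.16267081, 0.85233453, 0.70728314]), array([ 0.3448003 , -0.78005552, -0.52220594]))
cup top [470.8 297.1] 0.95 [ 0.4807 -0.3379  0.062 ]
cup top [385.9 176.8] 0.68 [ 0.7378 -0.1563  0.062 ]
cup side [408.3 205.6] 0.78 [ 0.4745 -0.3308  0.062 ]
  tri (array([ 0.47897382, -0.33984474
[... 614 characters left out ...]
1537739]), np.float64(0.00014168725645521485))
valve top [196.3 269.2] 0.69 [0.5331 0.2586 0.    ]
valve side [251.8 396.3] 0.72 [0.5317 0.2642 0.    ]
  tri (array([ 0.53393837,  0.25984786, -0.00511602]), np.float64(0.0009616659955942198))
lever_pad top [189.1 291.7] 0.77 [0.4753 0.2367 0.158 ]
lever_pad top [327.4 268.4] 0.16 [ 0.5264 -0.0313  0.158 ]
lever_pad side [287.1 325.5] 0.62 [0.4719 0.2586 0.158 ]
  tri (array([0.47828737, 0.2411658 , 0.14238763]), np.float64(0.00483195455908941))
cradle top [445.  301.9] 0.75 [ 0.4718 -0.2969  0.    ]
cradle side [401.3 236.6] 0.8 [ 0.474  -0.2978  0.    ]
  tri (array([ 0.4726367 , -0.29637666,  0.0010322 ]), np.float64(0.0018769717706734323))
```

View pics/top0.png

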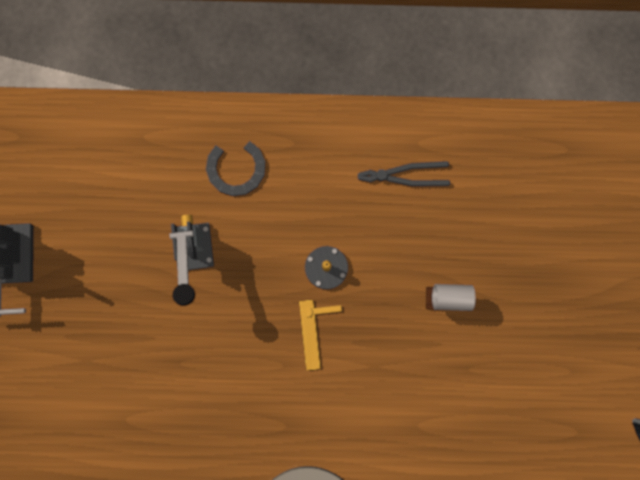

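View pics/side0.png

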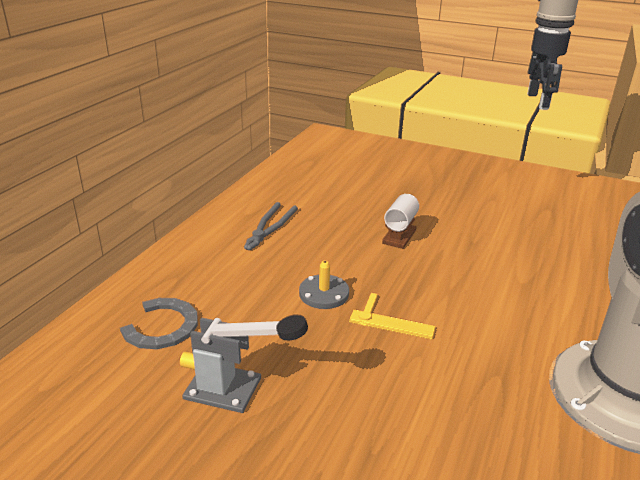

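The top view shows the cup at (454,297), with its base right at column 474 and its rim left at 433. The post is at (327,267) and the lever pad at (184,294). The horseshoe, clincher and gauge are all clear of the path. Next I refine the cup axis, the post and the pad using the masks.

```bash
python3 - <<'E'
from h import *
save('top','t1')
r=outline_of('top','cup'); m=r[0]['mask']
ys,xs=np.nonzero(m); print(r[0]['conf'],m.sum())
W=np.array([atz('top',(x,y),.066)[:2] for x,y in zip(xs,ys)])*1000
rc=cv2.minAreaRect(W.astype(np.float32));print(rc, np.round(cv2.boxPoints(rc),1))
mu=W.mean(0);e=np.linalg.eigh(np.cov((W-mu).T));print(mu,e[1][:,1])
print(calibration('top')['camera_matrix'])
# post nozzle: project model ; pad
for n,z in(('post',.014),('lever_pad',.158)):
  for c in('top','side'):
    o=outline_of(c,n)
    if o:
        ys,xs=np.nonzero(o[0]['mask']);print(n,c,o[0]['conf'],o[0]['xy'],xs.min(),xs.max(),ys.min(),ys.max())
for P in([.5435,-.0285,.074],[.5435,-.0285,.014],[.475,.245,.158],[.475,.240,.158],[.4807,-.338,.062],[.482,-.26,.062]): print(P,proj('top',P),proj('side',P))
# pictures zoom
for c,(x,y) in(('top',(327,267)),('top',(190,265)),('side',(323,285)),('side',(250,350)),('side',(403,215)),('top',(454,297))):
    im=cv2.imread('pics/%s.png'%('t1' if c=='top' else 'side0'))
    cv2.imwrite(f'pics/z_{c}_{x}.png',cv2.resize(im[y-60:y+60,x-60:x+60],None,fx=3,fy=3,interpolation=2))
L=[cv2.imread(f'pics/z_{k}.png') for k in('top_327','top_190','side_250','side_323')]
cv2.imwrite('pics/m1.png',np.vstack([np.hstack(L[:2]),np.hstack(L[2:])])[:, :][::1,::1][:720])
cv2.imwrite('pics/m1.png',cv2.resize(cv2.imread('pics/m1.png'),(600,600)))
E
```

```text
0.92 1043
((481.0677490234375, -299.126220703125), (52.64942932128906, 89.40579223632812), 1.1715669631958008) [[ 453.8 -255. ]
 [ 455.7 -344.4]
 [ 508.3 -343.3]
 [ 506.5 -253.9]]
[ 481.04584591 -298.8636607 ] [0.00761921 0.99997097]
[[570.87422986   0.         321.99500478]
 [  0.         570.87422986 247.93145969]
 [  0.           0.           1.        ]]
post top 0.91 [323.3, 264.1] 304 347 246 289
post side 0.68 [321.6, 288.8] 299 348 260 308
lever_pad top 0.57 [453.6, 296.9] 431 474 284 309
lever_pad side 0.86 [269.1, 330.8] 211 307 315 339
[0.5435, -0.0285, 0.074] [[325.49750358 263.96088482]] [[323.69342187 261.07890786]]
[0.5435, -0.0285, 0.014] [[325.08708322 266.65096623]] [[322.95799767 287.30544933]]
[0.475, 0.245, 0.158] [[184.82789643 291.77738293]] [[289.55208366 319.31577938]]
[0.475, 0.24, 0.158] [[187.40294488 291.83075083]] [[291.1590342  317.30640664]]
[0.4807, -0.338, 0.062] [[470.86854157 297.09848664]] [[406.60091001 203.61687184]]
[0.482, -0.26, 0.062] [[434.10706315 295.72117283]] [[394.73899917 218.99683913]]
```

View pics/m1.png

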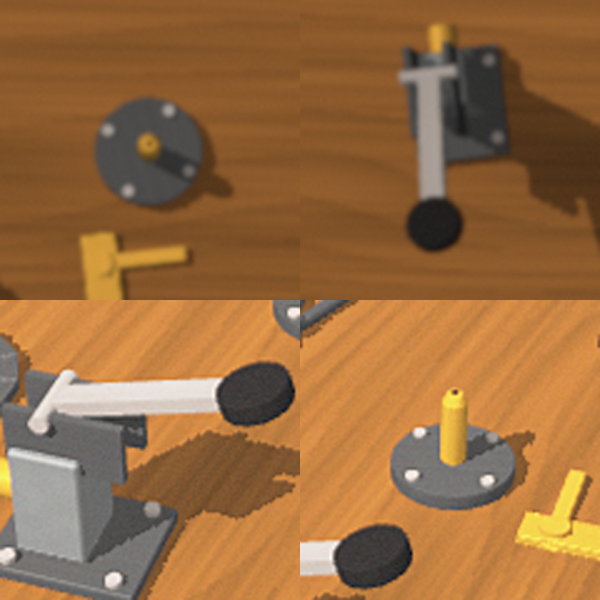

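Emit:
move_arm(
  steps=[
    {"fingers": 85, "translation": [29, 42, 0], "turn": 0.164},
    {"fingers": 85, "translation": [29, 42, 0], "turn": 0.164},
    {"fingers": 85, "translation": [29, 42, 0], "turn": 0.164},
    {"fingers": 85, "translation": [29, 42, 0], "turn": 0.164},
    {"fingers": 85, "translation": [29, 42, 0], "turn": 0.164},
    {"fingers": 85, "translation": [29, 41, 0], "turn": 0.164},
    {"fingers": 85, "translation": [29, 41, -30], "turn": 0.166},
    {"fingers": 85, "translation": [0, 0, -30], "turn": 0},
    {"fingers": 85, "translation": [0, 0, 0], "turn": 0},
    {"fingers": 85, "translation": [0, 0, 0], "turn": 0},
  ],
  newtons=20,
)

```text
t: 2.35
eef_pos: [0.4788, -0.3253, 0.1446]
tool_rot: [0.0, 1.0, -0.001, 0.0]
contact_force: [-0.6, 0.5, 0.2]
gripper_width: 0.997
```

```bash
python3 - <<'E'
from h import *
o=get_obs();print(o['t'],o['eef_pos'],o['tool_rot'])
save('top','t2');save('side','s2')
a=cv2.imread('pics/t2.png')[200:380,360:560];b=cv2.imread('pics/s2.png')[110:290,300:500]
cv2.imwrite('pics/m2.png',cv2.resize(np.hstack([a,b]),(800,360)))
E
```

```text
2.35 [ 0.47882903 -0.32528841  0.14461864] [ 4.57352216e-04  9.99999453e-01 -8.48915538e-04  4.03998324e-04]
```

View pics/m2.png

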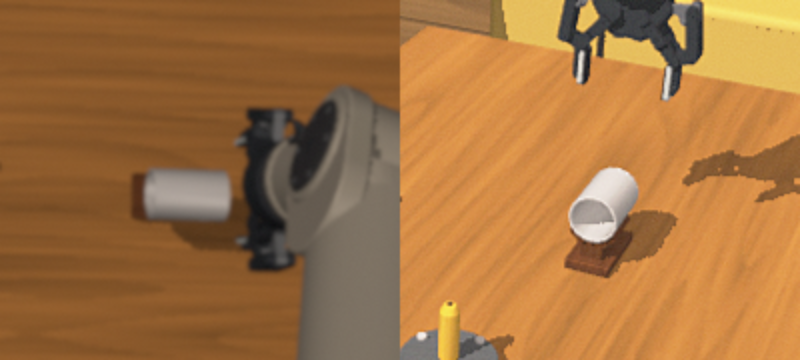

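The open fingers are aligned across the cup's axis over its base end, about 10 cm above it. Descending.

Emit:
move_arm(
  steps=[
    {"fingers": 85, "translation": [0, 1, -35], "turn": 0},
    {"fingers": 85, "translation": [0, 0, -35], "turn": 0},
    {"fingers": 85, "translation": [0, 0, -35], "turn": 0},
    {"fingers": 85, "translation": [0, 0, 0], "turn": 0},
    {"fingers": 85, "translation": [0, 0, 0], "turn": 0},
  ],
)

```text
t: 3.08
eef_pos: [0.4798, -0.324, 0.0403]
tool_rot: [0.001, 1.0, -0.0, 0.001]
contact_force: [0.3, -0.3, 0.2]
gripper_width: 0.995
```

```bash
python3 - <<'E'
from h import *
o=get_obs();print(o['t'],o['eef_pos'],o['contact_force'])
save('top','t3');save('side','s3')
a=cv2.imread('pics/t3.png')[200:380,360:560];b=cv2.imread('pics/s3.png')[110:290,300:500]
cv2.imwrite('pics/m3.png',cv2.resize(np.hstack([a,b]),(800,360)))
E
```

```text
3.075 [ 0.47981383 -0.32401636  0.04034168] [ 0.30085424 -0.33725114  0.20056115]
```

View pics/m3.png

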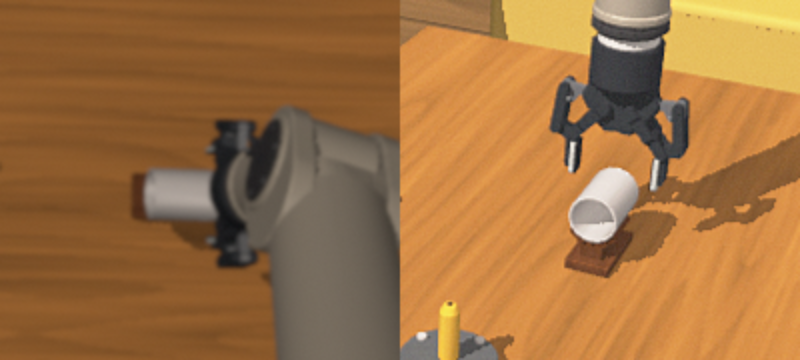

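Emit:
move_arm(
  steps=[
    {"fingers": 60, "translation": [0, 0, 0], "turn": 0},
    {"fingers": 50, "translation": [0, 0, 0], "turn": 0},
    {"fingers": 50, "translation": [0, 0, 0], "turn": 0},
    {"fingers": 50, "translation": [0, 0, 0], "turn": 0},
    {"fingers": 50, "translation": [0, 0, 0], "turn": 0},
    {"fingers": 50, "translation": [0, 0, 0], "turn": 0},
  ],
  newtons=20,
)

```text
t: 3.92
eef_pos: [0.4799, -0.3236, 0.0392]
tool_rot: [0.0, 1.0, 0.0, 0.001]
contact_force: [4.0, -1.3, 4.9]
gripper_width: 0.586
```

```bash
python3 - <<'E'
from h import *
o=get_obs();print(o['t'],o['eef_pos'],o['contact_force'],o['torque'],o['gripper_width']*85.4)
save('top','t4');save('side','s4')
a=cv2.imread('pics/t4.png')[200:380,360:560];b=cv2.imread('pics/s4.png')[110:290,300:500]
cv2.imwrite('pics/m4.png',cv2.resize(np.hstack([a,b]),(800,360)))
E
```

```text
3.925 [ 0.47992997 -0.32362944  0.03920354] [ 4.02880893 -1.30569853  4.85651864] [-0.37660412 -1.07626448 -0.03122435] 50.010288586977666
```

View pics/m4.png

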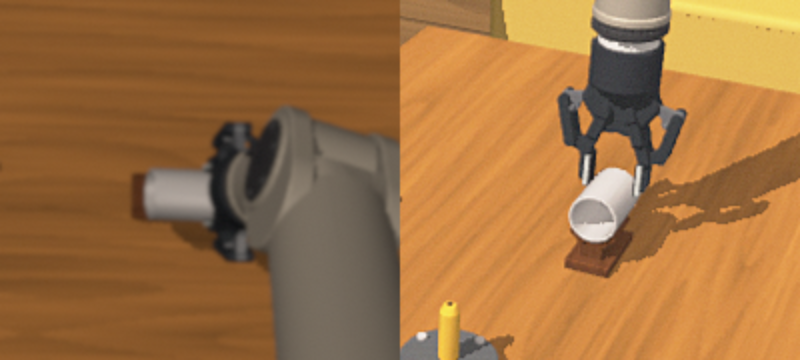

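Emit:
move_arm(
  steps=[
    {"fingers": 70, "translation": [0, 0, 0], "turn": 0},
    {"fingers": 70, "translation": [0, 0, 0], "turn": 0},
    {"fingers": 70, "translation": [2, 0, -7], "turn": 0},
    {"fingers": 60, "translation": [0, 0, 0], "turn": 0},
    {"fingers": 48, "translation": [0, 0, 0], "turn": 0},
    {"fingers": 48, "translation": [0, 0, 0], "turn": 0},
    {"fingers": 48, "translation": [0, 0, 0], "turn": 0},
    {"fingers": 48, "translation": [0, 0, 0], "turn": 0},
    {"fingers": 48, "translation": [0, 0, 0], "turn": 0},
  ],
  newtons=20,
)

```text
t: 5.15
eef_pos: [0.4806, -0.3232, 0.0316]
tool_rot: [0.0, 1.0, -0.0, -0.0]
contact_force: [-0.2, -0.0, -2.0]
gripper_width: 0.624
```

```bash
python3 - <<'E'
from h import *
o=get_obs();print(o['t'],o['eef_pos'],o['contact_force'],o['torque'],o['gripper_width']*85.4)
save('side','s5')
b=cv2.imread('pics/s5.png')[150:250,360:460]
cv2.imwrite('pics/m5.png',cv2.resize(b,(600,600)))
E
```

```text
5.15 [ 0.48061253 -0.32315979  0.03159638] [-0.20460906 -0.04488041 -1.96138399] [0.05646137 0.25206694 0.02350107] 53.27790311624911
```

View pics/m5.png

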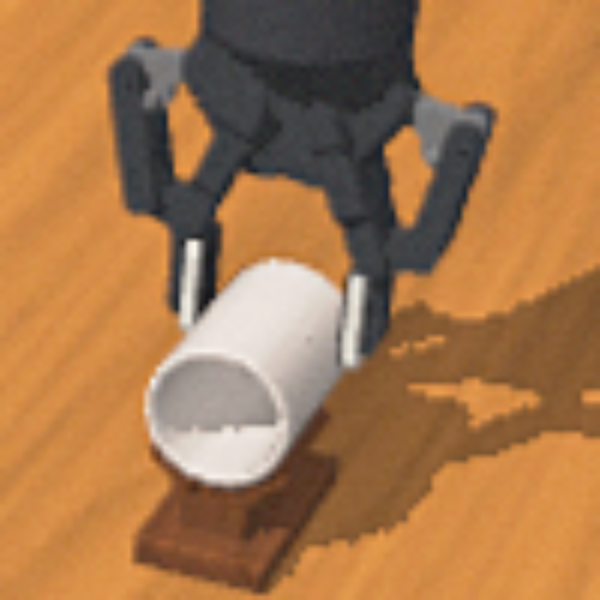

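The grip now holds at 53.3 mm, near the cup's diameter, with almost no side force. Lifting to see whether the cup hangs or stays level.

Emit:
move_arm(
  steps=[
    {"fingers": 48, "translation": [0, 0, 15], "turn": 0},
    {"fingers": 48, "translation": [0, 0, 30], "turn": 0},
    {"fingers": 48, "translation": [0, 0, 30], "turn": 0},
    {"fingers": 48, "translation": [0, 0, 30], "turn": 0},
    {"fingers": 48, "translation": [0, 0, 15], "turn": 0},
    {"fingers": 48, "translation": [0, 0, 0], "turn": 0},
  ],
  newtons=20,
)

```text
t: 5.95
eef_pos: [0.4815, -0.3235, 0.1529]
tool_rot: [0.001, 1.0, -0.0, 0.001]
contact_force: [-0.3, -0.1, -1.5]
gripper_width: 0.619
```

```bash
python3 - <<'E'
from h import *
o=get_obs();print(o['t'],o['eef_pos'],o['contact_force'],o['torque'],o['gripper_width']*85.4)
save('side','s6')
b=cv2.imread('pics/s6.png')[110:260,330:480]
cv2.imwrite('pics/m6.png',cv2.resize(b,(600,600)))
E
```

```text
5.95 [ 0.48151395 -0.32351779  0.15289951] [-0.32582384 -0.08163814 -1.51527482] [-0.05786063  0.06030178  0.02699578] 52.8700216356091
```

View pics/m6.png

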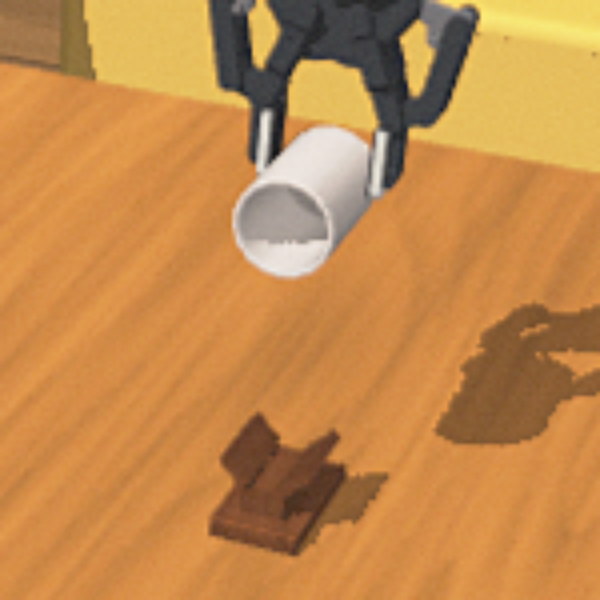

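The cup is held level about 12 cm up and doesn't swing at 20 N. The tool only turns about vertical, so I'll pivot the cup in the fingers against the fixed nozzle. That needs a longer lever arm behind the grip, so I'll put the cup back and regrip 15 mm nearer its middle.

Emit:
move_arm(
  steps=[
    {"fingers": 48, "translation": [0, 0, -40], "turn": 0},
    {"fingers": 48, "translation": [0, 0, -40], "turn": 0},
    {"fingers": 48, "translation": [0, 0, -28], "turn": 0},
    {"fingers": 48, "translation": [0, 0, -12], "turn": 0},
    {"fingers": 48, "translation": [0, 0, 0], "turn": 0},
    {"fingers": 70, "translation": [0, 0, 0], "turn": 0},
    {"fingers": 70, "translation": [0, 0, 0], "turn": 0},
    {"fingers": 70, "translation": [0, 0, 0], "turn": 0},
    {"fingers": 70, "translation": [0, 8, 0], "turn": 0},
    {"fingers": 70, "translation": [0, 7, 0], "turn": 0},
  ],
  newtons=20,
)

```text
t: 7.25
eef_pos: [0.4808, -0.3073, 0.0317]
tool_rot: [-0.0, 1.0, 0.0, 0.0]
contact_force: [0.6, 0.5, -0.4]
gripper_width: 0.818
```

Emit:
move_arm(
  steps=[
    {"fingers": 60, "translation": [0, 0, 0], "turn": 0},
    {"fingers": 48, "translation": [0, 0, 0], "turn": 0},
    {"fingers": 48, "translation": [0, 0, 0], "turn": 0},
    {"fingers": 48, "translation": [0, 0, 0], "turn": 0},
    {"fingers": 48, "translation": [0, 0, 0], "turn": 0},
  ],
  newtons=20,
)

```text
t: 7.88
eef_pos: [0.4808, -0.3079, 0.0319]
tool_rot: [-0.0, 1.0, 0.0, -0.0]
contact_force: [-1.3, 2.2, 5.8]
gripper_width: 0.62
```

```bash
python3 - <<'E'
from h import *
o=get_obs();print(o['t'],o['eef_pos'],o['contact_force'],o['torque'],o['gripper_width']*85.4)
save('side','s7')
b=cv2.imread('pics/s7.png')[150:250,360:460]
cv2.imwrite('pics/m7.png',cv2.resize(b,(600,600)))
E
```

```text
7.875 [ 0.48076826 -0.30786379  0.03187751] [-1.29661288  2.24509379  5.82198952] [0.64690082 0.31395704 0.06308889] 52.95663212326048
```

View pics/m7.png

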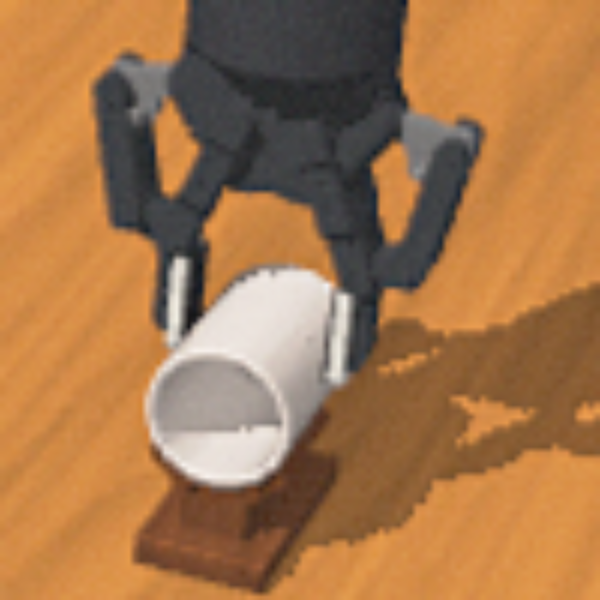

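Emit:
move_arm(
  steps=[
    {"fingers": 48, "translation": [0, 0, 40], "turn": 0},
    {"fingers": 48, "translation": [0, 0, 60], "turn": 0},
    {"fingers": 48, "translation": [10, 52, 0], "turn": 0},
    {"fingers": 48, "translation": [10, 52, 0], "turn": 0},
    {"fingers": 48, "translation": [10, 52, 0], "turn": 0},
    {"fingers": 48, "translation": [10, 52, 0], "turn": 0},
    {"fingers": 48, "translation": [10, 52, 0], "turn": 0},
    {"fingers": 48, "translation": [12, 53, 0], "turn": 0},
    {"fingers": 48, "translation": [0, 0, -30], "turn": 0},
    {"fingers": 48, "translation": [0, 0, 0], "turn": 0},
  ],
  newtons=20,
)

```text
t: 9.18
eef_pos: [0.5407, 0.0046, 0.0995]
tool_rot: [0.0, 1.0, 0.0, -0.002]
contact_force: [-0.8, -0.1, -1.8]
gripper_width: 0.618
```

```bash
python3 - <<'E'
from h import *
o=get_obs();print(o['t'],o['eef_pos'],o['contact_force'],o['torque'],o['gripper_width']*85.4)
save('side','s8');save('top','t8')
b=cv2.imread('pics/s8.png')[190:340,240:390];a=cv2.imread('pics/t8.png')[190:340,240:390]
cv2.imwrite('pics/m8.png',cv2.resize(np.hstack([a,b]),(800,400)))
E
```

```text
9.175 [0.54073277 0.0045817  0.09951861] [-0.76117315 -0.12901955 -1.76943816] [-0.03181925  0.03775192  0.0584213 ] 52.76673178968633
```

View pics/m8.png

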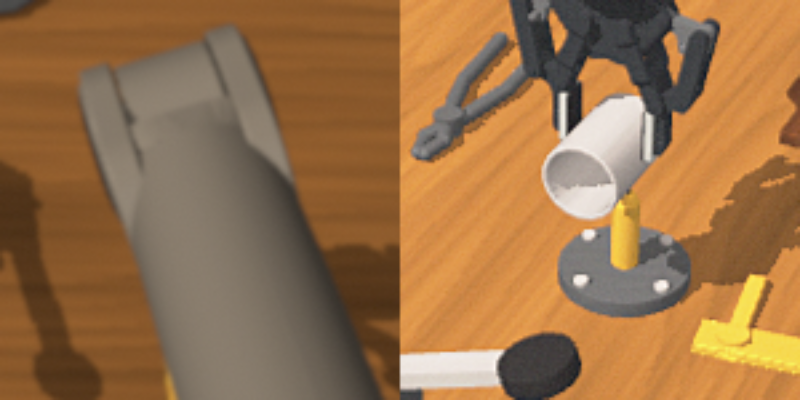

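Emit:
move_arm(
  steps=[
    {"fingers": 48, "translation": [2, 0, -14], "turn": 0},
    {"fingers": 48, "translation": [0, 0, -12], "turn": 0},
    {"fingers": 48, "translation": [0, 1, -4], "turn": 0},
    {"fingers": 48, "translation": [0, 3, -4], "turn": 0},
    {"fingers": 48, "translation": [0, 3, -4], "turn": 0},
  ],
  newtons=20,
)

```text
t: 9.9
eef_pos: [0.5449, 0.0122, 0.0635]
tool_rot: [-0.0, 1.0, 0.0, 0.0]
contact_force: [-1.0, -1.3, -1.1]
gripper_width: 0.62
```

```bash
python3 - <<'E'
from h import *
o=get_obs();print(o['t'],o['eef_pos'],o['contact_force'],o['torque'],o['gripper_width']*85.4)
save('side','s9')
b=cv2.imread('pics/s9.png')[190:310,260:380]
cv2.imwrite('pics/m9.png',cv2.resize(b,(600,600)))
E
```

```text
9.9 [0.54489885 0.01223607 0.06352275] [-0.99868967 -1.27036028 -1.07384422] [ 0.01460006  0.02763472 -0.00781228] 52.96013814575277
```

View pics/m9.png

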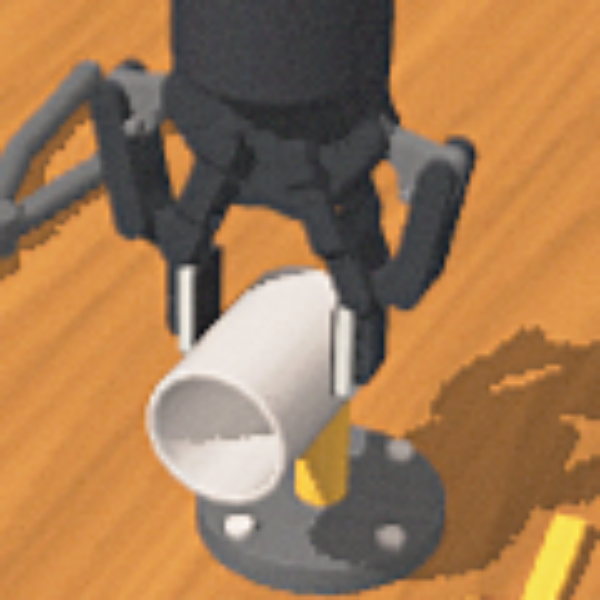

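The cup is tipping mouth-down on the nozzle with very little force. Continuing the arc.

Emit:
move_arm(
  steps=[
    {"fingers": 48, "translation": [0, 2, -5], "turn": 0},
    {"fingers": 48, "translation": [0, 2, -5], "turn": 0},
    {"fingers": 48, "translation": [0, 1, -4], "turn": 0},
    {"fingers": 48, "translation": [0, 0, -4], "turn": 0},
    {"fingers": 48, "translation": [0, 0, 0], "turn": 0},
  ],
  newtons=20,
)

```text
t: 10.58
eef_pos: [0.5445, 0.0168, 0.0452]
tool_rot: [0.0, 1.0, -0.0, -0.0]
contact_force: [1.2, -0.3, -0.7]
gripper_width: 0.618
```

```bash
python3 - <<'E'
from h import *
o=get_obs();print(o['t'],o['eef_pos'],o['contact_force'],o['torque'],o['gripper_width']*85.4)
save('side','s10')
b=cv2.imread('pics/s10.png')[190:310,260:380]
cv2.imwrite('pics/m10.png',cv2.resize(b,(600,600)))
E
```

```text
10.575 [0.54445351 0.01676206 0.04522676] [ 1.24841589 -0.27317804 -0.68831902] [-0.01786982  0.00673172 -0.00276783] 52.77821159035677
```

View pics/m10.png

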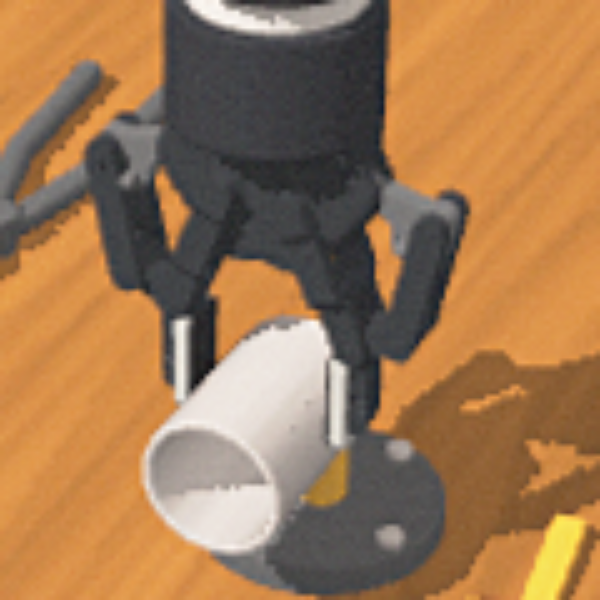

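```bash
cat >> h.py <<'E'
def rimpx(g,a,th,L=.078,cam='side'):
    # g grip axis point, mouth direction (0,cos,-sin)
    d=np.array([0,np.cos(th),-np.sin(th)]);u=np.array([1,0,0.]);v=np.cross(d,u)
    ph=np.linspace(0,2*np.pi,40);c=g+d*(L-a)
    return proj(cam,c),proj(cam,[c+.027*(np.cos(p)*u+np.sin(p)*v) for p in ph])
def overlay(cam,src,out,g,a,ths,x0,y0,n=120,f=5):
    im=cv2.imread(src)[y0:y0+n,x0:x0+n];im=cv2.resize(im,None,fx=f,fy=f)
    for th,col in zip(ths,[(0,0,255),(0,255,0),(255,0,0),(0,255,255)]):
        for LL in(.078,0.):
            _,p=rimpx(g,a,np.deg2rad(th),LL,cam)
            cv2.polylines(im,[np.int32((p-[x0,y0]+.5)*f)],True,col,1)
    cv2.imwrite(out,im)
E
python3 - <<'E'
from h import *
overlay('side','pics/s10.png','pics/o10.png',np.array([.5445,.0168,.0752]),.030,[0,20,40],260,190)
E
```

```text
(no output)
```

View pics/o10.png

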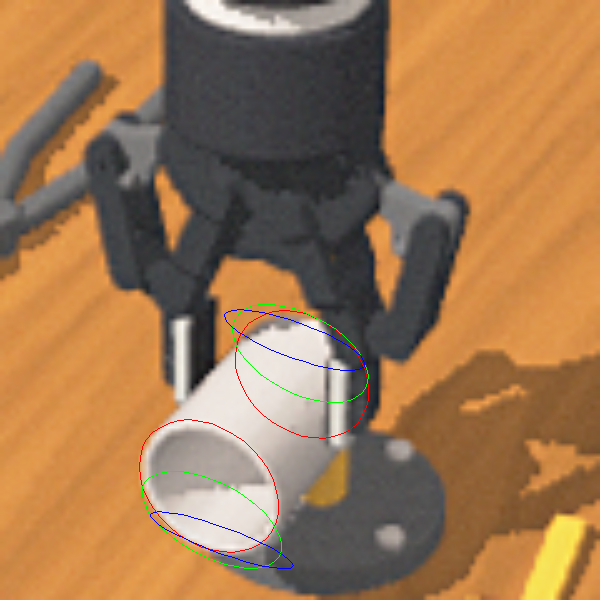

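The overlay shows the cup is still level: its base passed beside the nozzle rather than onto it. I'll go back up and come down with more of the base over the nozzle.

Emit:
move_arm(
  steps=[
    {"fingers": 48, "translation": [0, 2, 30], "turn": 0},
    {"fingers": 48, "translation": [0, 0, 16], "turn": 0},
    {"fingers": 48, "translation": [-1, -12, -2], "turn": 0},
    {"fingers": 48, "translation": [-1, -11, -2], "turn": 0},
    {"fingers": 48, "translation": [0, 0, -8], "turn": 0},
    {"fingers": 48, "translation": [0, 0, -8], "turn": 0},
    {"fingers": 48, "translation": [0, 0, 0], "turn": 0},
  ],
  newtons=20,
)

```text
t: 11.5
eef_pos: [0.5422, -0.0038, 0.0706]
tool_rot: [-0.0, 1.0, 0.0, -0.001]
contact_force: [0.3, -1.2, -0.2]
gripper_width: 0.614
```

```bash
python3 - <<'E'
from h import *
o=get_obs();print(o['t'],o['eef_pos'],o['contact_force'],o['torque'],o['gripper_width']*85.4)
save('side','s11')
overlay('side','pics/s11.png','pics/o11.png',o['eef_pos']+[0,0,.030],.030,[0,10,20],260,190)
E
```

```text
11.5 [ 0.54223705 -0.00380975  0.07064495] [ 0.34721929 -1.20264384 -0.23802177] [-0.04467655  0.07040181 -0.03046149] 52.44807575280096
```

View pics/o11.png

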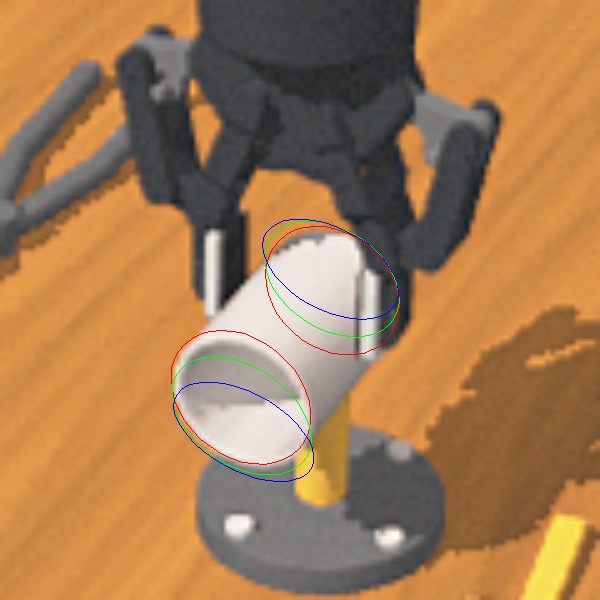

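Emit:
move_arm(
  steps=[
    {"fingers": 48, "translation": [0, 1, -3], "turn": 0},
    {"fingers": 48, "translation": [0, 1, -3], "turn": 0},
    {"fingers": 48, "translation": [0, 1, -3], "turn": 0},
    {"fingers": 48, "translation": [0, 1, -3], "turn": 0},
  ],
  newtons=20,
)

```text
t: 12.05
eef_pos: [0.5436, 0.0049, 0.0612]
tool_rot: [-0.002, 1.0, 0.001, 0.001]
contact_force: [-4.9, 11.5, 14.0]
gripper_width: 0.612
```

```bash
python3 - <<'E'
from h import *
o=get_obs();print(o['t'],o['eef_pos'],o['contact_force'],o['torque'],o['gripper_width']*85.4)
save('side','s12')
overlay('side','pics/s12.png','pics/o12.png',o['eef_pos']+[0,0,.030],.030,[0,20,40],260,190)
E
```

```text
12.05 [0.54357522 0.0049257  0.06117805] [-4.91873931 11.54739613 13.9557409 ] [ 2.46711412  1.10136956 -0.15887202] 52.292919110367414
```

View pics/o12.png

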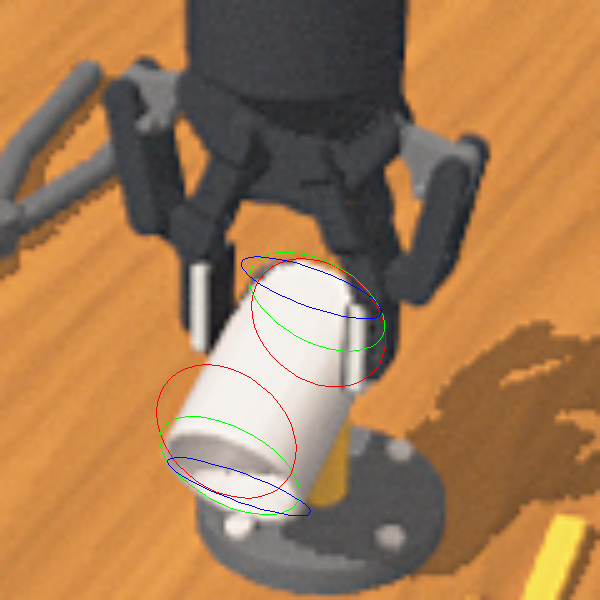

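The cup is now tilted about 25–30° mouth-down. The push is 14 N, which is safe. Continuing.

Emit:
move_arm(
  steps=[
    {"fingers": 48, "translation": [0, 3, -3], "turn": 0},
    {"fingers": 48, "translation": [0, 2, -3], "turn": 0},
    {"fingers": 48, "translation": [0, 2, -3], "turn": 0},
    {"fingers": 48, "translation": [0, 1, -3], "turn": 0},
  ],
  newtons=20,
)

```text
t: 12.6
eef_pos: [0.5436, 0.0135, 0.0486]
tool_rot: [-0.003, 1.0, 0.002, 0.001]
contact_force: [-2.5, 11.7, 5.5]
gripper_width: 0.611
```

```bash
python3 - <<'E'
from h import *
o=get_obs();print(o['t'],o['eef_pos'],o['contact_force'],o['torque'],o['gripper_width']*85.4)
save('side','s13')
overlay('side','pics/s13.png','pics/o13.png',o['eef_pos']+[0,0,.030],.030,[30,45,60],260,190)
E
```

```text
12.6 [0.5436258  0.01350432 0.04862867] [-2.49479486 11.74939193  5.45811174] [ 2.36963248  0.44327298 -0.0807374 ] 52.197463838098386
```

View pics/o13.png

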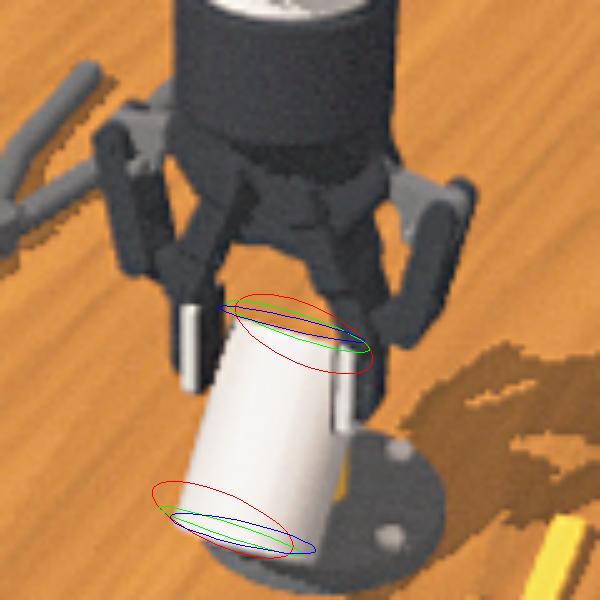

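The cup is now at about 55–60°. Next I lift it over to the −y side of the nozzle and push its mouth against the nozzle until it hangs vertical.

Emit:
move_arm(
  steps=[
    {"fingers": 48, "translation": [0, 5, 6], "turn": 0},
    {"fingers": 48, "translation": [0, 0, 30], "turn": 0},
    {"fingers": 48, "translation": [0, 0, 35], "turn": 0},
    {"fingers": 48, "translation": [0, -50, 0], "turn": 0},
    {"fingers": 48, "translation": [0, -60, 0], "turn": 0},
    {"fingers": 48, "translation": [0, -10, 0], "turn": 0},
    {"fingers": 48, "translation": [0, 0, -35], "turn": 0},
    {"fingers": 48, "translation": [0, 0, -30], "turn": 0},
    {"fingers": 48, "translation": [0, 0, 0], "turn": 0},
  ],
  newtons=20,
)

```text
t: 13.78
eef_pos: [0.5406, -0.1064, 0.0517]
tool_rot: [-0.0, 1.0, 0.0, -0.002]
contact_force: [-0.3, 0.2, -1.4]
gripper_width: 0.61
```

```bash
python3 - <<'E'
from h import *
o=get_obs();print(o['t'],o['eef_pos'],o['contact_force'],o['torque'],o['gripper_width']*85.4)
save('side','s14')
overlay('side','pics/s14.png','pics/o14.png',o['eef_pos']+[0,0,.030],.030,[45,60,75],280,180)
E
```

```text
13.775 [ 0.54061821 -0.1063571   0.05171725] [-0.30405309  0.23753253 -1.36355384] [-0.04724799 -0.016399   -0.01277478] 52.08727632540696
```

View pics/o14.png

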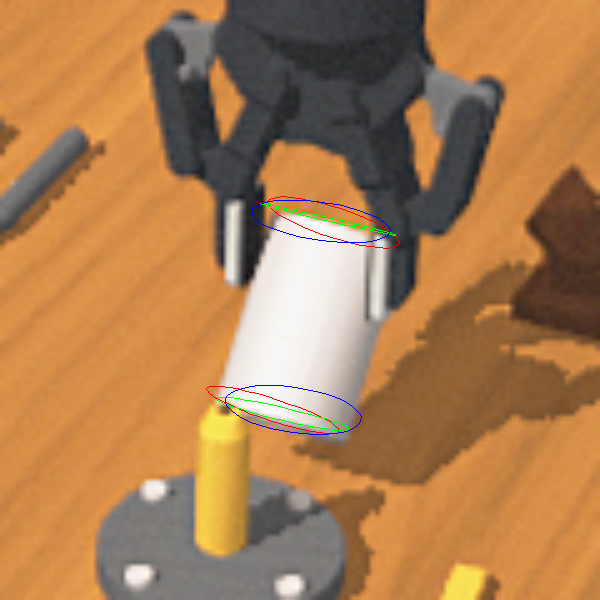

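Emit:
move_arm(
  steps=[
    {"fingers": 48, "translation": [2, 7, 0], "turn": 0},
    {"fingers": 48, "translation": [0, 7, 0], "turn": 0},
    {"fingers": 48, "translation": [0, 6, 0], "turn": 0},
    {"fingers": 48, "translation": [0, 6, 0], "turn": 0},
    {"fingers": 48, "translation": [0, 5, 0], "turn": 0},
    {"fingers": 48, "translation": [0, 5, 0], "turn": 0},
    {"fingers": 48, "translation": [0, 0, 0], "turn": 0},
  ],
  newtons=20,
)

```text
t: 14.7
eef_pos: [0.5446, -0.0701, 0.0535]
tool_rot: [-0.0, 1.0, 0.0, -0.0]
contact_force: [0.7, -0.1, -1.8]
gripper_width: 0.581
```

```bash
python3 - <<'E'
from h import *
o=get_obs();print(o['t'],o['eef_pos'],o['contact_force'],o['torque'],o['gripper_width']*85.4)
save('side','s15')
overlay('side','pics/s15.png','pics/o15.png',o['eef_pos']+[0,0,.030],.027,[75,90],280,180)
E
```

```text
14.7 [ 0.54463114 -0.07011932  0.05347216] [ 0.7319602 -0.0867757 -1.7630894] [-0.12393553 -0.00965282  0.00058375] 49.59313411878256
```

View pics/o15.png

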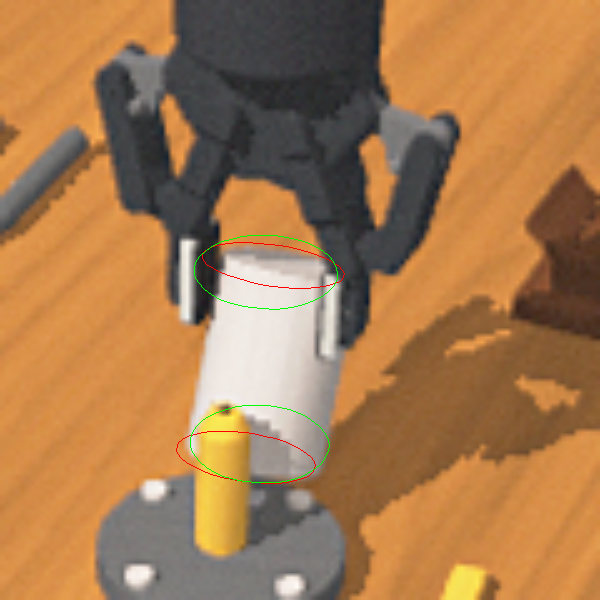

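```bash
python3 - <<'E'
from h import *
im=cv2.imread('pics/s15.png')[215:285,305:365]
im2=read_camera('top');cv2.imwrite('pics/t15.png',im2)
a=cv2.resize(im,(480,560),interpolation=cv2.INTER_CUBIC)
cv2.imwrite('pics/z15.png',a)
E
```

```text
(no output)
```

View pics/z15.png

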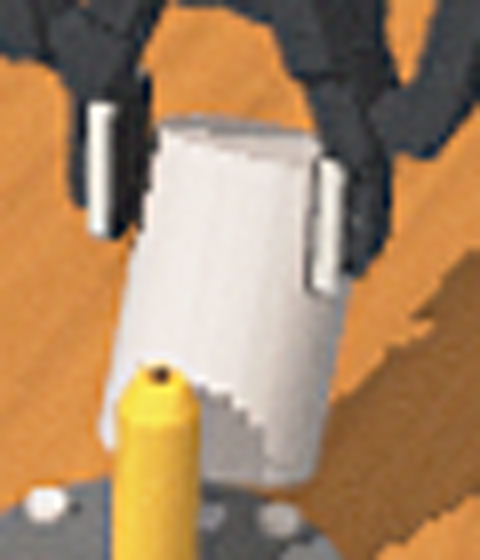

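View pics/t15.png

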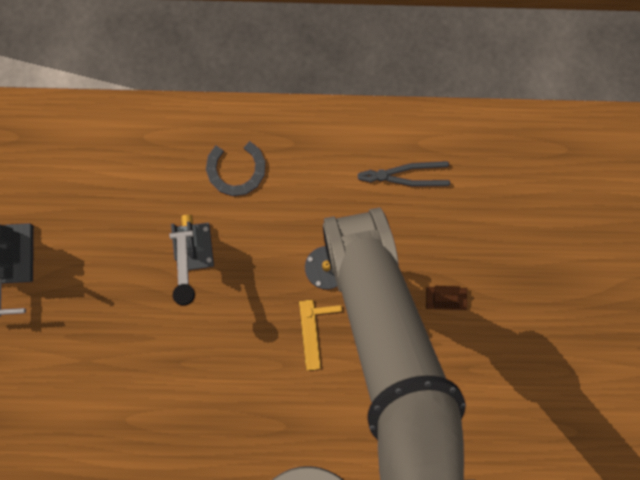

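```bash
cat >> h.py <<'E'
from scipy.optimize import least_squares
def hull(p,cam='side'):
    x,y,z,th,ps=p  # base centre, tilt, roll about y
    d=np.array([np.sin(ps),np.cos(th)*np.cos(ps),-np.sin(th)*np.cos(ps)]);u=np.cross(d,[0,1,.3]);u/=np.linalg.norm(u);v=np.cross(d,u)
    ph=np.linspace(0,2*np.pi,60);b=np.array([x,y,z])
    P=[b+L*d+.027*(np.cos(q)*u+np.sin(q)*v) for L in(0,.078) for q in ph]
    return cv2.convexHull(proj(cam,P).astype(np.float32))
E
python3 - <<'E'
from h import *
o=outline_of('side','cup')
im=cv2.imread('pics/s15.png')
for k in o: print(k['conf'],k['xy'],k['mask'].sum())
m=o[0]['mask']
noz=np.zeros_like(m)
pts=np.array([(160,125),(145,205),(130,285),(100,440),(200,118),(260,122),(215,484),(290,486),(345,300),(318,480)])/8+[305,215]-.5
e=get_obs()['eef_pos']
def f(p):
    h=hull([e[0]+p[2],p[0],p[1],p[3],0]);return np.array([cv2.pointPolygonTest(h,(float(a),float(b)),True) for a,b in pts]).tolist()+[p[2]*200]
for th0 in(1.2,1.5):
    r=least_squares(f,[e[1],e[2]+.05,0,th0],diff_step=1e-3,x_scale=[.01,.01,.01,.2])
    print(r.x,np.rad2deg(r.x[3]),r.cost,np.round(r.fun,1))
h=hull([e[0]+r.x[2],r.x[0],r.x[1],r.x[3],0])
im=cv2.resize(im[180:300,280:400],None,fx=5,fy=5)
cv2.polylines(im,[np.int32((h[:,0]-[280,180]+.5)*5)],True,(0,0,255),1)
mm=cv2.resize(m[180:300,280:400].astype(np.uint8),None,fx=5,fy=5,interpolation=0)
cs,_=cv2.findContours(mm,0,2);cv2.drawContours(im,cs,-1,(0,255,0),1)
cv2.imwrite('pics/f15.png',im)
E
```

```text
0.56 [333.9, 255.2] 929
0.42 [397.2, 229.0] 704
[-0.09836913  0.09739512  0.00120862  1.19908834] 68.70270098971895 0.6045133642222859 [ 0.3  0.4  0.3 -0.2  0.  -0.2  0.   0.2  0.8 -0.2  0.2]
[-0.09844867  0.09735381  0.00122762  1.19828631] 68.65674845080888 0.604445873115738 [ 0.3  0.4  0.3 -0.2  0.  -0.2 -0.   0.2  0.8 -0.2  0.2]
```

View pics/f15.png

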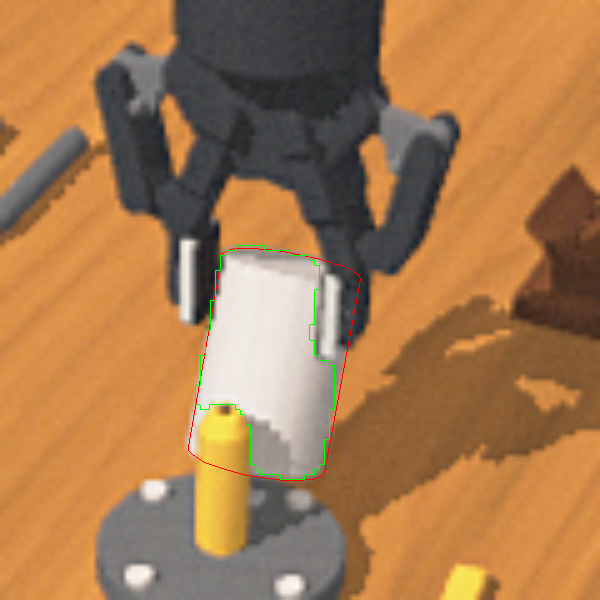

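The fit gives the cup a tilt of about 69°, but it has slid about 20 mm back in the pads, so the grip is only on their edges. Its centre of mass is inside the tipping line, so I'll stand it mouth-down on clear bench, let it right itself, and regrip it cleanly.

Emit:
move_arm(
  steps=[
    {"fingers": 48, "translation": [0, 0, 10], "turn": 0},
    {"fingers": 48, "translation": [0, -25, 0], "turn": 0},
    {"fingers": 48, "translation": [0, -30, 0], "turn": 0},
    {"fingers": 48, "translation": [0, -15, 0], "turn": 0},
    {"fingers": 48, "translation": [0, 0, -12], "turn": 0},
    {"fingers": 48, "translation": [0, 0, -10], "turn": 0},
    {"fingers": 48, "translation": [0, 0, -5], "turn": 0},
    {"fingers": 48, "translation": [0, 0, 0], "turn": 0},
  ],
  newtons=20,
)

```text
t: 15.85
eef_pos: [0.5444, -0.14, 0.0359]
tool_rot: [-0.0, 1.0, 0.001, -0.001]
contact_force: [0.2, -0.4, -2.1]
gripper_width: 0.584
```

```bash
python3 - <<'E'
from h import *
o=get_obs();print(o['t'],o['eef_pos'],o['contact_force'],o['torque'],o['gripper_width']*85.4)
im=save('side','s16')
cv2.imwrite('pics/m16.png',cv2.resize(im[160:280,300:420],None,fx=5,fy=5))
E
```

```text
15.85 [ 0.54435329 -0.14004707  0.0358969 ] [ 0.16038607 -0.35863661 -2.10481098] [-0.00765977 -0.02128743 -0.01113317] 49.8680953132932
```

View pics/m16.png

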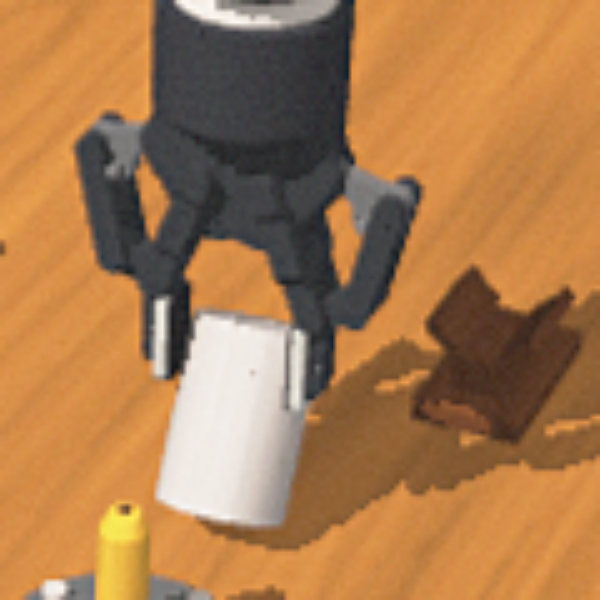

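Emit:
move_arm(
  steps=[
    {"fingers": 48, "translation": [0, 0, -3], "turn": 0},
    {"fingers": 48, "translation": [0, 0, -3], "turn": 0},
    {"fingers": 48, "translation": [0, 0, -3], "turn": 0},
    {"fingers": 48, "translation": [0, 0, -3], "turn": 0},
  ],
  newtons=20,
)

```text
t: 16.4
eef_pos: [0.5487, -0.1411, 0.0285]
tool_rot: [0.001, 1.0, 0.0, 0.004]
contact_force: [-1.6, 1.3, 22.0]
gripper_width: 0.585
```

```bash
python3 - <<'E'
from h import *
o=get_obs();print(o['t'],o['eef_pos'],o['contact_force'],o['torque'],o['gripper_width']*85.4)
im=save('side','s17')
cv2.imwrite('pics/m17.png',cv2.resize(im[160:280,300:420],None,fx=5,fy=5))
E
```

```text
16.4 [ 0.54865182 -0.14110138  0.02849471] [-1.57980982  1.29543446 22.02907614] [ 0.07806011  0.70060279 -0.02255517] 49.985676276609404
```

View pics/m17.png

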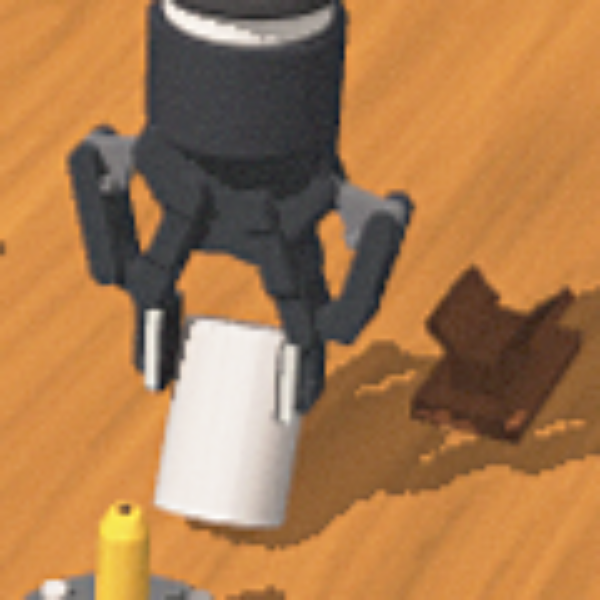

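Emit:
move_arm(
  steps=[
    {"fingers": 48, "translation": [0, 0, 4], "turn": 0},
    {"fingers": 56, "translation": [0, 0, 0], "turn": 0},
    {"fingers": 64, "translation": [0, 0, 0], "turn": 0},
    {"fingers": 72, "translation": [0, 0, 0], "turn": 0},
    {"fingers": 80, "translation": [0, 0, 0], "turn": 0},
    {"fingers": 80, "translation": [0, 0, 0], "turn": 0},
  ],
  newtons=20,
)

```text
t: 17.2
eef_pos: [0.5447, -0.1411, 0.0285]
tool_rot: [-0.0, 1.0, 0.0, -0.0]
contact_force: [-0.2, 0.1, 1.5]
gripper_width: 0.937
```

```bash
python3 - <<'E'
from h import *
o=get_obs();print(o['t'],o['eef_pos'],o['contact_force'],o['torque'],o['gripper_width']*85.4)
im=save('side','s18')
cv2.imwrite('pics/m18.png',cv2.resize(im[160:280,300:420],None,fx=5,fy=5))
E
```

```text
17.2 [ 0.54468767 -0.14109011  0.02849687] [-0.22770241  0.14287269  1.49691416] [-0.01188918 -0.01143177  0.0076802 ] 80.05380035608385
```

View pics/m18.png

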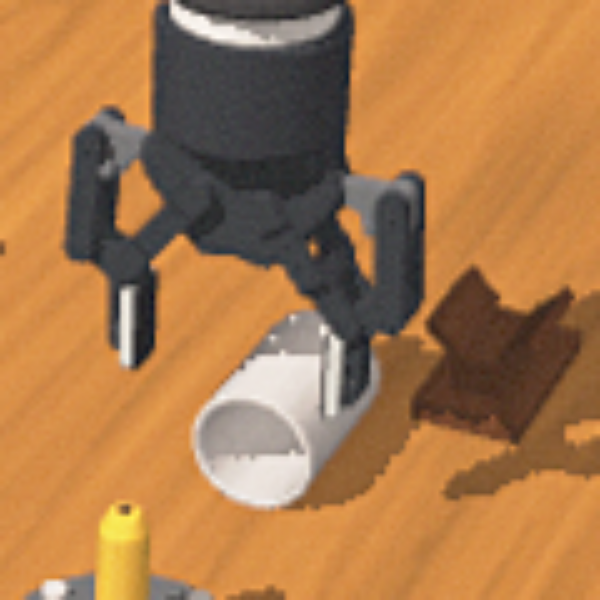

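The cup tipped back and is now lying on the bench, mouth toward +y, still between the fingers. Next I locate it for a new grip.

```bash
python3 - <<'E'
from h import *
o=outline_of('side','cup');print([(k['conf'],k['xy']) for k in o])
for n in('cup','cup_rim'):
    for k in place_of('side',n)[:2]: print(n,k['conf'],k['xy'],atz('side',k['xy'],.027))
im=save('side','s19');e=get_obs()['eef_pos'];print(e)
m=o[0]['mask']
cs,_=cv2.findContours(m.astype(np.uint8),0,1);c=max(cs,key=len)[:,0].astype(float)
# fit rim visible: use manual points of silhouette from m18 (scale5, origin 300,160)
pts=np.array([(195,440),(205,480),(235,500),(270,507),(300,495),(320,460),(350,425),(377,380),(285,320),(250,360),(215,405)])/5+[300,160]-.5
def f(p):
    h=cv2.convexHull(hullY(p));return [cv2.pointPolygonTest(h,(float(a),float(b)),True) for a,b in pts]
def hullY(p):
    x,y,yaw=p;d=np.array([-np.sin(yaw),np.cos(yaw),0]);u=np.array([np.cos(yaw),np.sin(yaw),0]);v=np.array([0,0,1.])
    ph=np.linspace(0,2*np.pi,60)
    return proj('side',[np.array([x,y,.027])+L*d+.027*(np.cos(q)*u+np.sin(q)*v) for L in(0,.078) for q in ph]).astype(np.float32)
r=least_squares(f,[e[0],-.18,0],diff_step=1e-3,x_scale=[.01,.01,.1]);print(r.x,r.cost,np.round(r.fun,1))
h=cv2.convexHull(hullY(r.x))
im=cv2.resize(im[160:280,300:420],None,fx=5,fy=5)
cv2.polylines(im,[np.int32((h[:,0]-[300,160]+.5)*5)],True,(0,0,255),1)
cv2.imwrite('pics/f19.png',im)
E
```

```text
[(0.56, [355.1, 245.1])]
cup 0.75 [364.6, 236.6] [ 0.53247106 -0.21881601  0.027     ]
cup_rim 0.63 [347.8, 250.3] [ 0.54385764 -0.15246203  0.027     ]
[ 0.54475328 -0.14112853  0.02861566]
[ 0.54033785 -0.23381533  0.        ] 3.5829878219415665 [ 0.6 -0.5  0.2  0.4  0.3  1.4  0.8  0.6  0.8  1.   1.3]
```

View pics/f19.png

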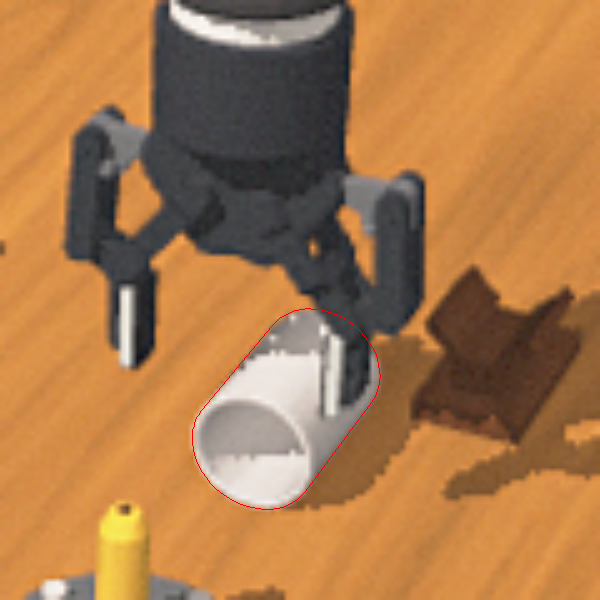

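```bash
python3 - <<'E'
from h import *
def run(pts,e,guess):
    pts=np.array(pts)
    def f(p):
        h=hull([e[0]+p[2],p[0],p[1],p[3],0]);return np.array([cv2.pointPolygonTest(h,(float(a),float(b)),True) for a,b in pts]).tolist()+[p[2]*200]
    r=least_squares(f,guess,diff_step=1e-3,x_scale=[.01,.01,.01,.2]);p=r.x
    d=np.array([np.cos(p[3]),-np.sin(p[3])]);g=np.array([e[1],e[2]+.03])-p[:2]
    print('base',p[:2],'th',np.rad2deg(p[3]),'cost',r.cost,np.round(r.fun,1),'a',g@d,'off',g[0]*d[1]-g[1]*d[0])
    rim=p[:2]+.078*d;n=np.array([np.sin(p[3]),np.cos(p[3])]);print(' rim',rim,'lead',rim+.027*n,'low',rim-.027*n)
# s14 overlay scale5 origin 280,180
run(np.array([(272,207),(245,310),(220,395),(330,215),(350,225),(270,425),(310,436),(345,440),(365,370),(378,322)])/5+[280,180]-.5,[.5406,-.1064,.0517],[-.12,.1,0,1.])
# s13 origin 260,190
run(np.array([(238,318),(210,410),(182,505),(290,325),(330,340),(220,545),(270,558),(318,565),(330,510),(345,435)])/5+[260,190]-.5,[.5436,.0135,.0486],[.0,.1,0,1.])
# s16 origin 300,160
run(np.array([(198,312),(180,400),(157,490),(240,312),(280,322),(190,515),(240,526),(280,524),(292,470),(302,410)])/5+[300,160]-.5,[.5444,-.140,.0359],[-.16,.08,0,1.2])
run(np.array([(192,322),(175,400),(155,505),(230,322),(270,326),(180,517),(240,527),(283,525),(292,480),(301,420)])/5+[300,160]-.5,[.5487,-.1411,.0285],[-.16,.08,0,1.2])
E
```

```text
base [-0.13395207  0.09567294] th 48.39929126669181 cost 1.312793632905486 [-0.6  0.7  0.9 -0.4  0.3 -0.3 -0.2  0.1  0.4  0.7  0.1] a 0.028741620441177132 off -0.011326028204294642
 rim [-0.0821651   0.03734533] lead [-0.06197478  0.05527159] low [-0.10235543  0.01941907]
base [-0.01058745  0.09396554] th 58.88682107016616 cost 1.7918238752660398 [-0.   1.1  0.1 -0.6  0.3  0.2  0.  -0.6  0.5  1.1  0.3] a 0.02560188999826033 off -0.01268258874590633
 rim [0.02971751 0.02718597] lead [0.05283352 0.04113769] low [0.00660151 0.01323425]
base [-0.17162233  0.07728028] th 66.52509503614657 cost 1.6304556413805178 [ 0.4  1.2  0.1 -0.3  0.1  0.1 -0.   0.3  0.5  0.9  0.7] a 0.023035060608384977 off -0.024471785993222743
 rim [-0.14055123  0.00573598] lead [-0.1157859   0.01649136] low [-0.16531657 -0.0050194 ]
base [-0.17719137  0.07112836] th 63.91240038281909 cost 0.6124844864267959 [ 0.2  0.1 -0.1  0.4 -0.3 -0.3  0.5 -0.2 -0.1  0.7  0.2] a 0.027212807512956516 off -0.026861224109646017
 rim [-0.14289127  0.00107478] lead [-0.11864196  0.01294789] low [-0.16714059 -0.01079833]
```

```bash
python3 - <<'E'
from h import *
for s in(.040,.047):
  for sg in(1,-1):
    print(s*sg,[np.round((proj('side',[.5447+sg*s,-.1411,z])[0]+.5-[300,160])*5) for z in(.0285,.0385,.0485,.0585,.0685,.0785)])
E
```

```text
0.04 [array([140., 441.]), array([140., 420.]), array([141., 399.]), array([141., 378.]), array([142., 357.]), array([143., 336.])]
-0.04 [array([321., 488.]), array([322., 467.]), array([324., 446.]), array([325., 424.]), array([327., 403.]), array([328., 381.])]
0.047 [array([124., 437.]), array([125., 416.]), array([125., 395.]), array([126., 374.]), array([126., 353.]), array([127., 332.])]
-0.047 [array([337., 492.]), array([338., 471.]), array([340., 450.]), array([342., 429.]), array([343., 407.]), array([345., 385.])]
```

```bash
python3 - <<'E'
from h import *
# m7: scale6 origin 360,150 TCP .4808,-.3079,.0319 ; pad outer edge toward camera y=-.297, inner face x=-27
for dy in(.011,0):
  for sg in(1,-1): print(dy,sg,[(z,*np.round((proj('side',[.4808+sg*.029,-.3079+dy,z])[0]+.5-[360,150])*6)) for z in(.032,.042,.052,.062,.072,.082,.092)])
print(proj('top',[[.4788,-.3253,.1446],[.4788,-.3253,.20],[.4788+.05,-.3253,.18],[.4788-.05,-.3253,.18]]))
E
```

```text
0.011 1 [(0.032, np.float64(165.0), np.float64(427.0)), (0.042, np.float64(167.0), np.float64(403.0)), (0.052, np.float64(169.0), np.float64(379.0)), (0.062, np.float64(171.0), np.float64(355.0)), (0.072, np.float64(174.0), np.float64(331.0)), (0.082, np.float64(176.0), np.float64(307.0)), (0.092, np.float64(178.0), np.float64(282.0))]
0.011 -1 [(0.032, np.float64(316.0), np.float64(462.0)), (0.042, np.float64(319.0), np.float64(439.0)), (0.052, np.float64(322.0), np.float64(414.0)), (0.062, np.float64(325.0), np.float64(390.0)), (0.072, np.float64(327.0), np.float64(366.0)), (0.082, np.float64(330.0), np.float64(341.0)), (0.092, np.float64(333.0), np.float64(316.0))]
0 1 [(0.032, np.float64(175.0), np.float64(414.0)), (0.042, np.float64(177.0), np.float64(390.0)), (0.052, np.float64(179.0), np.float64(366.0)), (0.062, np.float64(181.0), np.float64(343.0)), (0.072, np.float64(184.0), np.float64(318.0)), (0.082, np.float64(186.0), np.float64(294.0)), (0.092, np.float64(188.0), np.float64(270.0))]
0 -1 [(0.032, np.float64(325.0), np.float64(449.0)), (0.042, np.float64(328.0), np.float64(425.0)), (0.052, np.float64(331.0), np.float64(401.0)), (0.062, np.float64(334.0), np.float64(377.0)), (0.072, np.float64(336.0), np.float64(353.0)), (0.082, np.float64(339.0), np.float64(328.0)), (0.092, np.float64(342.0), np.float64(303.0))]
[[475.65994548 296.18872024]
 [483.80087714 294.91430021]
 [480.37445012 269.34771084]
 [481.1650154  321.73573334]]
```

Comparing pictures with projections shows why. The real fingertips at this opening sit about 28 mm above the reported TCP, so all my grips so far held only the pads' lower edges. The next grip will be about 20 mm deeper, centred on the cup's axis.

Emit:
move_arm(
  steps=[
    {"fingers": 85, "translation": [0, 0, 12], "turn": 0},
    {"fingers": 85, "translation": [-1, -20, 0], "turn": 0},
    {"fingers": 85, "translation": [-2, -41, 0], "turn": 0},
    {"fingers": 85, "translation": [0, 0, -25], "turn": 0},
    {"fingers": 85, "translation": [0, 0, -15], "turn": 0},
    {"fingers": 85, "translation": [0, 0, 0], "turn": 0},
  ],
  newtons=20,
)

```text
t: 18.2
eef_pos: [0.5406, -0.2019, -0.0005]
tool_rot: [-0.0, 1.0, 0.0, -0.001]
contact_force: [-0.3, 0.7, -0.2]
gripper_width: 0.992
```

```bash
python3 - <<'E'
from h import *
o=get_obs();print(o['t'],o['eef_pos'],o['contact_force'],o['torque'],o['gripper_width']*85.4)
im=save('side','s20')
cv2.imwrite('pics/m20.png',cv2.resize(im[160:280,300:420],None,fx=5,fy=5))
E
```

```text
18.2 [ 5.40631736e-01 -2.01903165e-01 -5.22290217e-04] [-0.33776789  0.68953747 -0.18912015] [ 0.02668944 -0.01913846 -0.04368038] 84.7229717842294
```

View pics/m20.png

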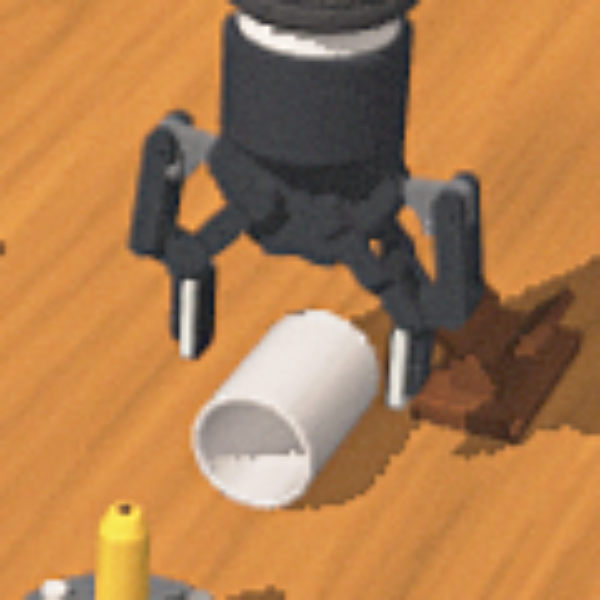

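```bash
python3 - <<'E'
from h import *
for y in(-.202,-.22,-.24): print(y,[(z,*np.round((proj('side',[.5406,y,z])[0]+.5-[300,160])*5)) for z in(0,.013,.03,.04)])
im=save('top','t20');cv2.imwrite('pics/m20t.png',cv2.resize(im[220:340,340:500],None,fx=5,fy=5))
print(proj('top',[[.5406,-.202,0],[.5406,-.202,.03],[.5406+.05,-.202,.03],[.5406-.05,-.202,.03]]))
for n in('cup','cup_rim'):
    for k in place_of('top',n)[:1]: print(n,k['conf'],k['xy'],atz('top',k['xy'],.027))
E
```

```text
-0.202 [(0, np.float64(290.0), np.float64(453.0)), (0.013, np.float64(291.0), np.float64(428.0)), (0.03, np.float64(294.0), np.float64(393.0)), (0.04, np.float64(295.0), np.float64(373.0))]
-0.22 [(0, np.float64(305.0), np.float64(433.0)), (0.013, np.float64(307.0), np.float64(408.0)), (0.03, np.float64(309.0), np.float64(374.0)), (0.04, np.float64(310.0), np.float64(354.0))]
-0.24 [(0, np.float64(322.0), np.float64(412.0)), (0.013, np.float64(324.0), np.float64(386.0)), (0.03, np.float64(326.0), np.float64(352.0)), (0.04, np.float64(327.0), np.float64(332.0))]
[[402.46366071 270.16285391]
 [404.50638172 268.9493764 ]
 [404.54893118 246.27747254]
 [404.46339631 291.85356549]]
cup_rim 0.72 [385.6, 269.4] [ 0.53901731 -0.16099612  0.027     ]
```

View pics/m20t.png

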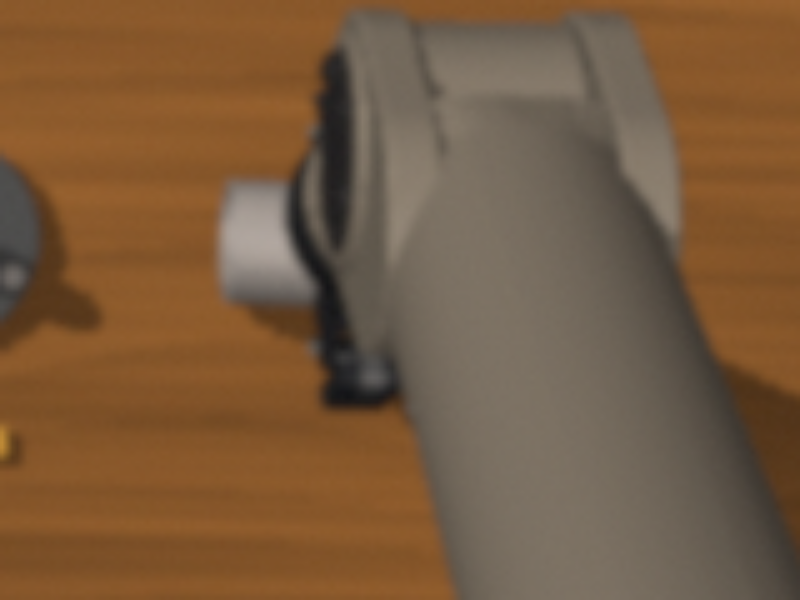

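Emit:
move_arm(
  steps=[
    {"fingers": 85, "translation": [0, -3, -10], "turn": 0},
    {"fingers": 85, "translation": [0, 0, -8], "turn": 0},
    {"fingers": 70, "translation": [0, 0, 0], "turn": 0},
    {"fingers": 62, "translation": [0, 0, 0], "turn": 0},
  ],
  newtons=20,
)

```text
t: 18.9
eef_pos: [0.5417, -0.205, -0.0175]
tool_rot: [-0.0, 1.0, 0.0, -0.0]
contact_force: [0.4, -0.3, 0.6]
gripper_width: 0.723
```

```bash
python3 - <<'E'
from h import *
o=get_obs();print(o['t'],o['eef_pos'],o['contact_force'],o['torque'],o['gripper_width']*85.4)
im=save('side','s21')
cv2.imwrite('pics/m21.png',cv2.resize(im[160:280,300:420],None,fx=5,fy=5))
E
```

```text
18.9 [ 0.5417469  -0.20504096 -0.01748155] [ 0.38453584 -0.25200465  0.60405786] [-0.00856475 -0.0005674  -0.02137081] 61.74483940485749
```

View pics/m21.png

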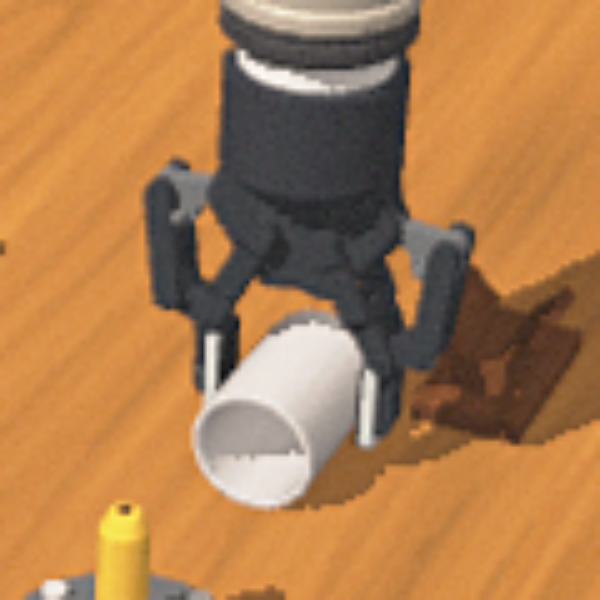

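Emit:
move_arm(
  steps=[
    {"fingers": 48, "translation": [0, 0, 0], "turn": 0},
    {"fingers": 48, "translation": [0, 0, 0], "turn": 0},
    {"fingers": 48, "translation": [0, 0, 0], "turn": 0},
    {"fingers": 48, "translation": [0, 0, 30], "turn": 0},
    {"fingers": 48, "translation": [0, 0, 45], "turn": 0},
    {"fingers": 48, "translation": [0, 0, 30], "turn": 0},
    {"fingers": 48, "translation": [0, 0, 0], "turn": 0},
  ],
  newtons=20,
)

```text
t: 19.82
eef_pos: [0.5434, -0.2057, 0.0897]
tool_rot: [0.001, 1.0, -0.0, 0.002]
contact_force: [-0.6, -0.3, -1.1]
gripper_width: 0.633
```

```bash
python3 - <<'E'
from h import *
o=get_obs();print(o['t'],o['eef_pos'],o['contact_force'],o['torque'],o['gripper_width']*85.4)
im=save('side','s22')
overlay('side','pics/s22.png','pics/o22.png',o['eef_pos']+[0,0,.0445],.032,[0,15],290,130)
E
```

```text
19.825 [ 0.5433858  -0.2056603   0.08965951] [-0.55467053 -0.28185267 -1.12561936] [-0.01746304  0.01342267 -0.00701225] 54.03932452250358
```

View pics/o22.png

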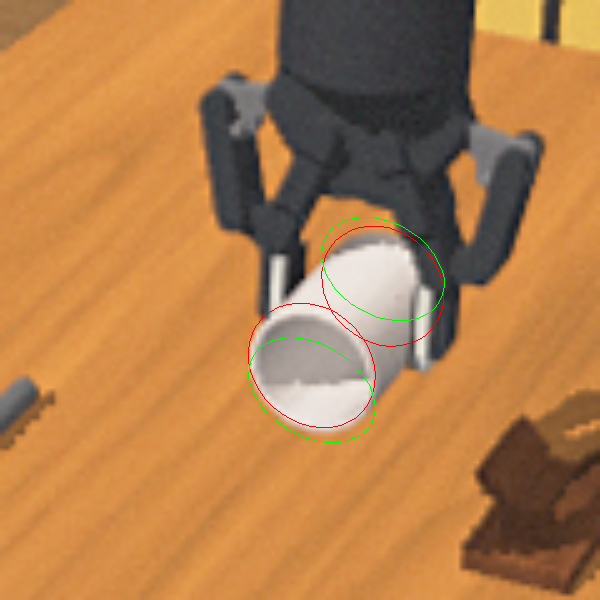

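The reading is now 54.0 mm and the overlay matches: the cup is level and centred in the pads. Repeating the pivot on the nozzle.

Emit:
move_arm(
  steps=[
    {"fingers": 48, "translation": [0, 50, 5], "turn": 0},
    {"fingers": 48, "translation": [0, 55, 0], "turn": 0},
    {"fingers": 48, "translation": [0, 55, 0], "turn": 0},
    {"fingers": 48, "translation": [0, 43, 0], "turn": 0},
    {"fingers": 48, "translation": [-1, 0, -15], "turn": 0},
    {"fingers": 48, "translation": [0, 0, -15], "turn": 0},
    {"fingers": 48, "translation": [0, 0, -7], "turn": 0},
    {"fingers": 48, "translation": [0, 1, -4], "turn": 0},
    {"fingers": 48, "translation": [0, 1, -4], "turn": 0},
    {"fingers": 48, "translation": [0, 1, -4], "turn": 0},
  ],
  newtons=20,
)

```text
t: 21.12
eef_pos: [0.54, 0.0025, 0.0438]
tool_rot: [-0.001, 1.0, -0.0, -0.001]
contact_force: [-5.6, 9.4, 12.4]
gripper_width: 0.634
```

```bash
python3 - <<'E'
from h import *
o=get_obs();print(o['t'],o['eef_pos'],o['contact_force'],o['torque'],o['gripper_width']*85.4)
im=save('side','s23')
overlay('side','pics/s23.png','pics/o23.png',o['eef_pos']+[0,0,.0445],.032,[0,20,40],260,190)
E
```

```text
21.125 [0.53995925 0.00252031 0.04377425] [-5.57460845  9.39861295 12.38385736] [ 1.45959107  1.3641743  -0.15948382] 54.179442980007074
```

View pics/o23.png

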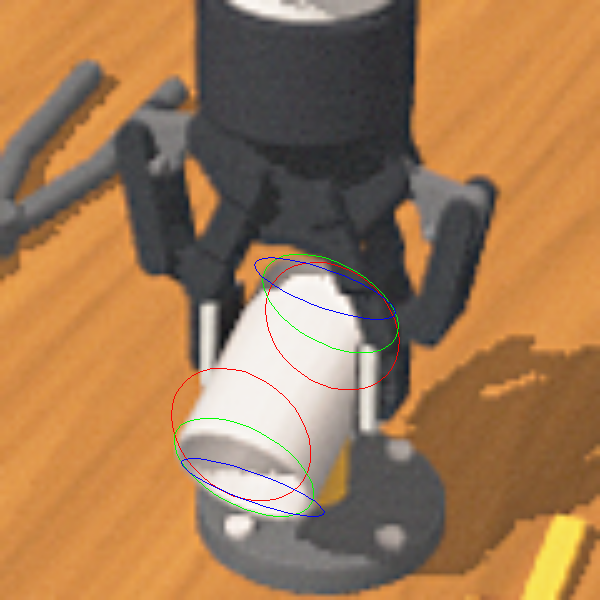

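Emit:
move_arm(
  steps=[
    {"fingers": 48, "translation": [1, 3, -3], "turn": 0},
    {"fingers": 48, "translation": [0, 2, -3], "turn": 0},
    {"fingers": 48, "translation": [0, 2, -3], "turn": 0},
    {"fingers": 48, "translation": [0, 1, -3], "turn": 0},
  ],
  newtons=20,
)

```text
t: 21.68
eef_pos: [0.5427, 0.0086, 0.032]
tool_rot: [-0.0, 1.0, -0.001, 0.001]
contact_force: [-1.1, 2.6, 9.5]
gripper_width: 0.636
```

```bash
python3 - <<'E'
from h import *
o=get_obs();print(o['t'],o['eef_pos'],o['contact_force'],o['torque'],o['gripper_width']*85.4)
im=save('side','s24')
overlay('side','pics/s24.png','pics/o24.png',o['eef_pos']+[0,0,.0445],.032,[30,45,60],260,190)
E
```

```text
21.675 [0.54269885 0.0085553  0.0320356 ] [-1.05687466  2.60981508  9.47006742] [ 0.33641207  0.26713788 -0.01713643] 54.275422894853115
```

View pics/o24.png

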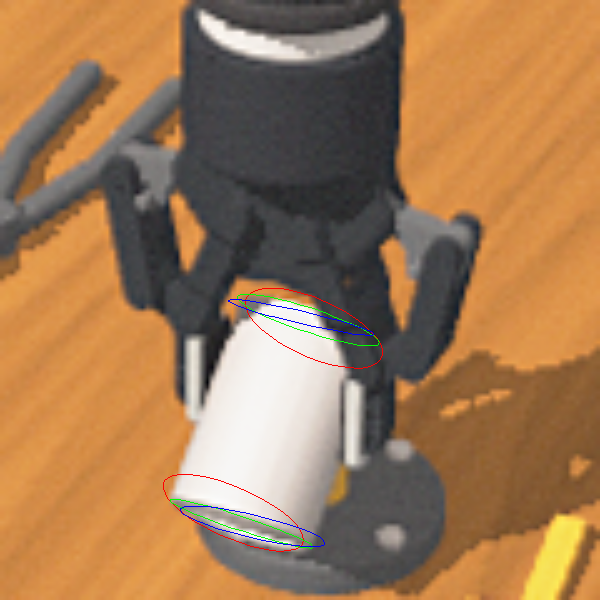

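Emit:
move_arm(
  steps=[
    {"fingers": 48, "translation": [0, 2, -3], "turn": 0},
    {"fingers": 48, "translation": [0, 3, -3], "turn": 0},
    {"fingers": 48, "translation": [0, 2, -2], "turn": 0},
    {"fingers": 48, "translation": [0, 0, 0], "turn": 0},
  ],
  newtons=20,
)

```text
t: 22.22
eef_pos: [0.5418, 0.0158, 0.0232]
tool_rot: [-0.0, 1.0, -0.0, -0.0]
contact_force: [-0.2, 3.1, 0.1]
gripper_width: 0.632
```

```bash
python3 - <<'E'
from h import *
o=get_obs();print(o['t'],o['eef_pos'],o['contact_force'],o['torque'],o['gripper_width']*85.4)
im=save('side','s25')
overlay('side','pics/s25.png','pics/o25.png',o['eef_pos']+[0,0,.0445],.032,[45,60,75],260,190)
E
```

```text
22.225 [0.54183213 0.01579454 0.02320485] [-0.15241761  3.0524683   0.05968276] [ 0.48777116 -0.19281664  0.06287532] 53.9893389671576
```

View pics/o25.png

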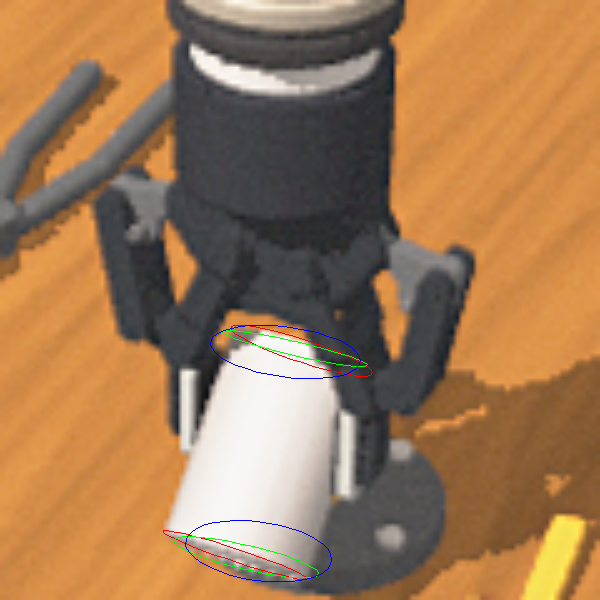

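Emit:
move_arm(
  steps=[
    {"fingers": 48, "translation": [0, 4, 10], "turn": 0},
    {"fingers": 48, "translation": [0, 0, 35], "turn": 0},
    {"fingers": 48, "translation": [0, 0, 32], "turn": 0},
    {"fingers": 48, "translation": [0, -40, 0], "turn": 0},
    {"fingers": 48, "translation": [0, -50, 0], "turn": 0},
    {"fingers": 48, "translation": [0, -34, 0], "turn": 0},
    {"fingers": 48, "translation": [0, 0, -35], "turn": 0},
    {"fingers": 48, "translation": [0, 0, -30], "turn": 0},
    {"fingers": 48, "translation": [0, 0, 0], "turn": 0},
  ],
  newtons=20,
)

```text
t: 23.4
eef_pos: [0.5392, -0.1045, 0.0339]
tool_rot: [-0.0, 1.0, -0.0, -0.003]
contact_force: [-0.7, 0.8, -0.6]
gripper_width: 0.636
```

```bash
python3 - <<'E'
from h import *
o=get_obs();print(o['t'],o['eef_pos'],o['contact_force'],o['torque'],o['gripper_width']*85.4)
save('side','s26')
overlay('side','pics/s26.png','pics/o26.png',o['eef_pos']+[0,0,.0445],.032,[45,60,75],280,180)
E
```

```text
23.4 [ 0.53921842 -0.10447222  0.03394273] [-0.65039329  0.76222895 -0.55546415] [0.03785425 0.0287127  0.00387173] 54.303839524160736
```

View pics/o26.png

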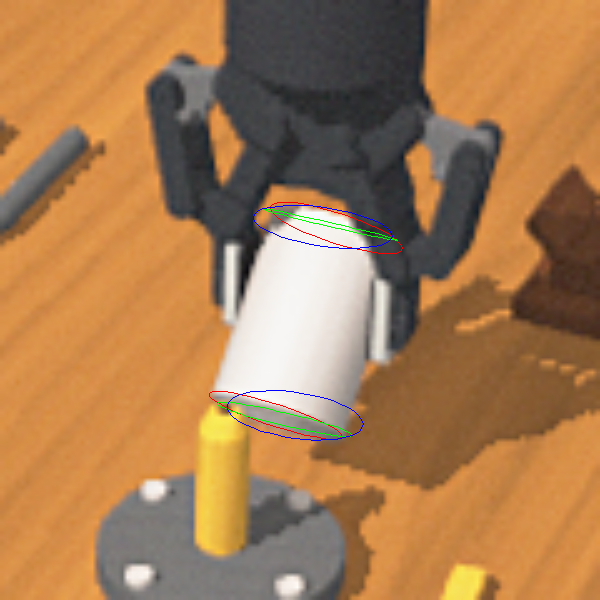

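Tilt is about 53°, still centred in the grip (54.3 mm). Now I push the mouth against the nozzle.

Emit:
move_arm(
  steps=[
    {"fingers": 48, "translation": [2, 6, 0], "turn": 0},
    {"fingers": 48, "translation": [0, 5, 0], "turn": 0},
    {"fingers": 48, "translation": [0, 5, 0], "turn": 0},
    {"fingers": 48, "translation": [0, 4, 0], "turn": 0},
  ],
  newtons=20,
)

```text
t: 23.95
eef_pos: [0.5444, -0.0892, 0.0367]
tool_rot: [0.003, 1.0, -0.001, 0.001]
contact_force: [-0.0, -17.8, 3.9]
gripper_width: 0.634
```

```bash
python3 - <<'E'
from h import *
o=get_obs();print(o['t'],o['eef_pos'],o['contact_force'],o['torque'],o['gripper_width']*85.4)
save('side','s27')
overlay('side','pics/s27.png','pics/o27.png',o['eef_pos']+[0,0,.0445],.032,[60,75,90],280,180)
E
```

```text
23.95 [ 0.54444047 -0.0892093   0.03672193] [ -0.03743352 -17.83011016   3.8894499 ] [-3.70795499 -0.01347638  0.07259097] 54.150665671020604
```

View pics/o27.png

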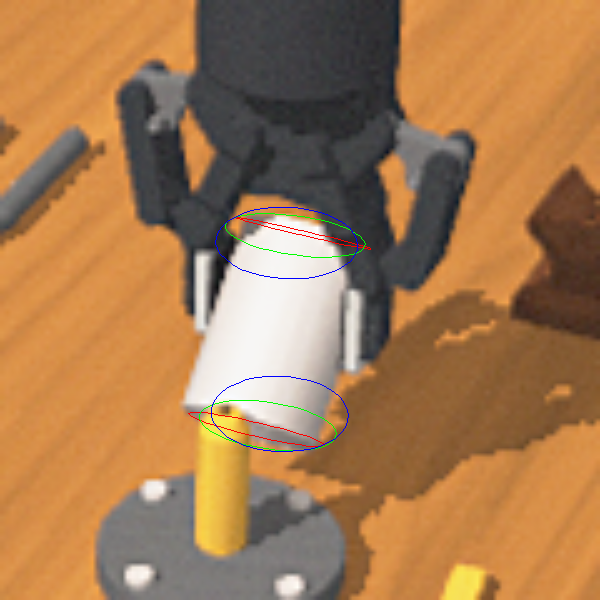

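Emit:
move_arm(
  steps=[
    {"fingers": 48, "translation": [0, 3, 0], "turn": 0},
    {"fingers": 48, "translation": [0, 3, 0], "turn": 0},
    {"fingers": 48, "translation": [0, 3, 0], "turn": 0},
  ],
  newtons=20,
)

```text
t: 24.38
eef_pos: [0.5441, -0.0887, 0.0372]
tool_rot: [0.007, 1.0, -0.005, 0.0]
contact_force: [-1.1, -34.6, 9.5]
gripper_width: 0.633
```

```bash
python3 - <<'E'
from h import *
o=get_obs();print(o['t'],o['eef_pos'],o['contact_force'],o['torque'],o['gripper_width']*85.4)
save('side','s28')
overlay('side','pics/s28.png','pics/o28.png',o['eef_pos']+[0,0,.0445],.032,[60,75,90],280,180)
E
```

```text
24.375 [ 0.54412184 -0.08874492  0.03722186] [ -1.14242133 -34.55562149   9.45052945] [-7.20887226  0.2204295   0.06952532] 54.04252481236608
```

View pics/o28.png

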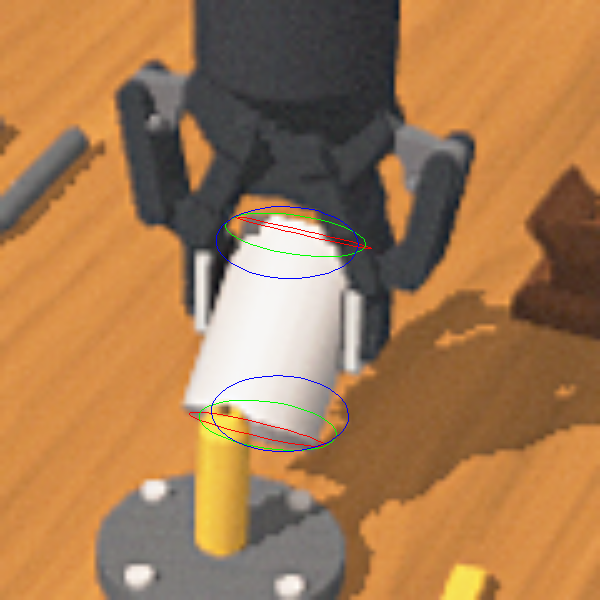

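Not moving at 35 N. The rim corner has to slide down the nozzle as the cup turns, and friction is jamming it. I'll back off, go lower, and then pull up and toward +y on an arc about the contact point, so that friction helps the rotation.

Emit:
move_arm(
  steps=[
    {"fingers": 48, "translation": [0, -8, 0], "turn": 0},
    {"fingers": 48, "translation": [0, -6, -5], "turn": 0},
    {"fingers": 48, "translation": [0, 0, -7], "turn": 0},
    {"fingers": 48, "translation": [0, 0, 0], "turn": 0},
  ],
  newtons=20,
)

```text
t: 24.92
eef_pos: [0.5436, -0.0908, 0.0231]
tool_rot: [0.001, 1.0, -0.001, -0.0]
contact_force: [0.6, -6.6, -4.0]
gripper_width: 0.635
```

```bash
python3 - <<'E'
from h import *
o=get_obs();print(o['t'],o['eef_pos'],o['contact_force'],o['torque'],o['gripper_width']*85.4)
save('side','s29')
overlay('side','pics/s29.png','pics/o29.png',o['eef_pos']+[0,0,.0445],.032,[60,75],280,180)
E
```

```text
24.925 [ 0.54358256 -0.09076394  0.02308909] [ 0.63845944 -6.55356513 -4.0182696 ] [-1.64404465e+00 -3.22108153e-01 -6.34180020e-04] 54.19491502312138
```

View pics/o29.png

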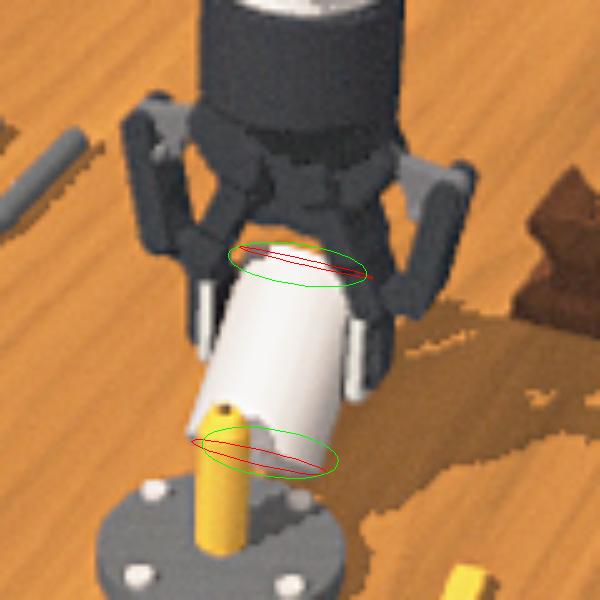

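Emit:
move_arm(
  steps=[
    {"fingers": 48, "translation": [0, 4, 5], "turn": 0},
    {"fingers": 48, "translation": [0, 4, 5], "turn": 0},
    {"fingers": 48, "translation": [0, 5, 5], "turn": 0},
  ],
  newtons=20,
)

```text
t: 25.35
eef_pos: [0.5431, -0.0797, 0.0383]
tool_rot: [0.002, 1.0, -0.001, -0.001]
contact_force: [0.1, -11.5, -1.0]
gripper_width: 0.636
```

```bash
python3 - <<'E'
from h import *
o=get_obs();print(o['t'],o['eef_pos'],o['contact_force'],o['torque'],o['gripper_width']*85.4)
save('side','s30')
overlay('side','pics/s30.png','pics/o30.png',o['eef_pos']+[0,0,.0445],.032,[60,75,90],280,180)
E
```

```text
25.35 [ 0.54306762 -0.07973327  0.03833793] [  0.11464377 -11.52720884  -1.04460523] [-2.54685342  0.02731879 -0.00543865] 54.28891613622717
```

View pics/o30.png

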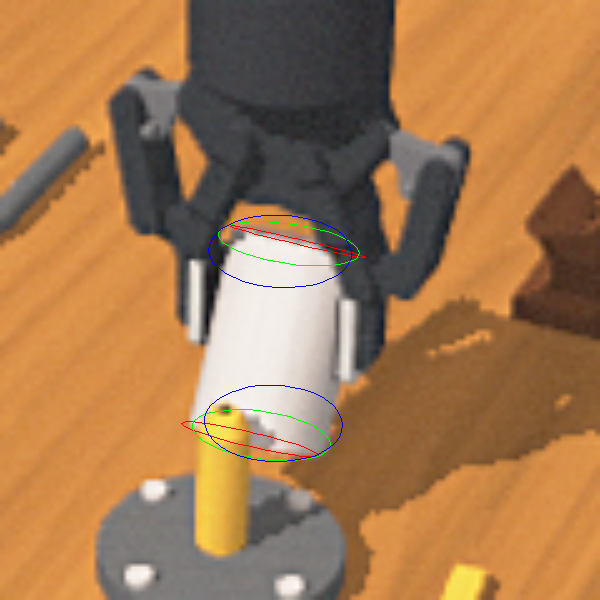

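The arc works; tilt is about 75°. Finishing it.

Emit:
move_arm(
  steps=[
    {"fingers": 48, "translation": [0, 4, 3], "turn": 0},
    {"fingers": 48, "translation": [0, 5, 3], "turn": 0},
    {"fingers": 48, "translation": [0, 4, 2], "turn": 0},
    {"fingers": 48, "translation": [0, 2, 0], "turn": 0},
  ],
  newtons=20,
)

```text
t: 25.9
eef_pos: [0.5434, -0.0651, 0.047]
tool_rot: [0.003, 1.0, -0.001, -0.0]
contact_force: [-0.7, -11.3, 4.6]
gripper_width: 0.634
```

```bash
python3 - <<'E'
from h import *
o=get_obs();print(o['t'],o['eef_pos'],o['contact_force'],o['torque'],o['gripper_width']*85.4)
save('side','s31')
overlay('side','pics/s31.png','pics/o31.png',o['eef_pos']+[0,0,.0445],.032,[75,90],280,180)
E
```

```text
25.9 [ 0.5434465  -0.06513922  0.04702359] [ -0.68474413 -11.31065127   4.55215783] [-2.81538903e+00  4.57517750e-02  2.47700269e-03] 54.13699178156067
```

View pics/o31.png

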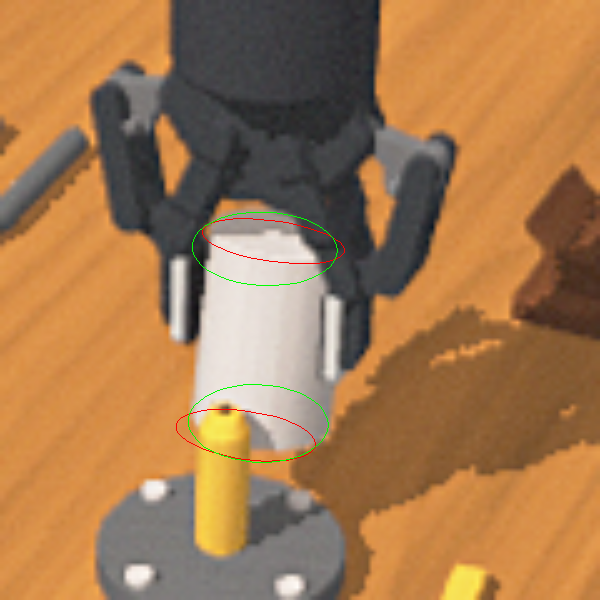

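Emit:
move_arm(
  steps=[
    {"fingers": 48, "translation": [0, 3, 2], "turn": 0},
    {"fingers": 48, "translation": [0, 2, 2], "turn": 0},
    {"fingers": 48, "translation": [0, -8, 0], "turn": 0},
    {"fingers": 48, "translation": [0, -4, 0], "turn": 0},
  ],
  newtons=20,
)

```text
t: 26.45
eef_pos: [0.5436, -0.0677, 0.0504]
tool_rot: [-0.0, 1.0, 0.0, -0.0]
contact_force: [0.4, -0.2, -1.7]
gripper_width: 0.631
```

```bash
python3 - <<'E'
from h import *
o=get_obs();e=o['eef_pos'];print(o['t'],e,o['contact_force'],o['torque'],o['gripper_width']*85.4)
im=save('side','s32')
cv2.imwrite('pics/m32.png',cv2.resize(im[200:290,300:375],(600,720),interpolation=cv2.INTER_CUBIC)[:600])
overlay('side','pics/s32.png','pics/o32.png',o['eef_pos']+[0,-.004,.0445],.032,[80,90],280,180)
E
```

```text
26.45 [ 0.54361885 -0.0677092   0.0503669 ] [ 0.40097953 -0.15847568 -1.72285805] [ 0.0496575  -0.02521015 -0.04189318] 53.875552961017235
```

View pics/o32.png

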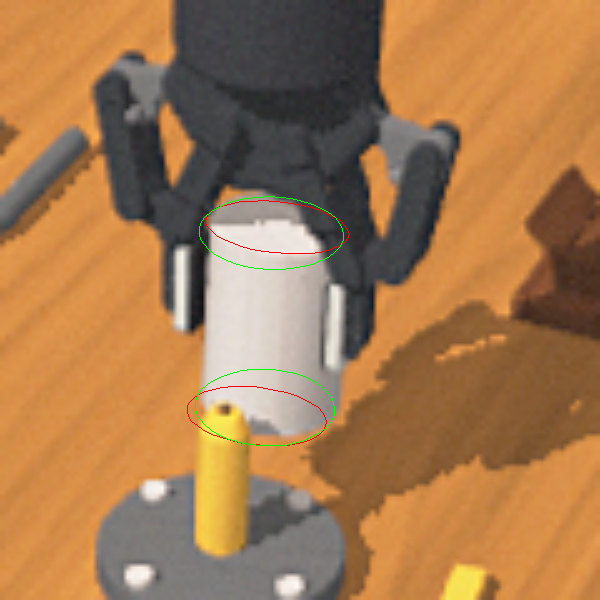

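View pics/m32.png

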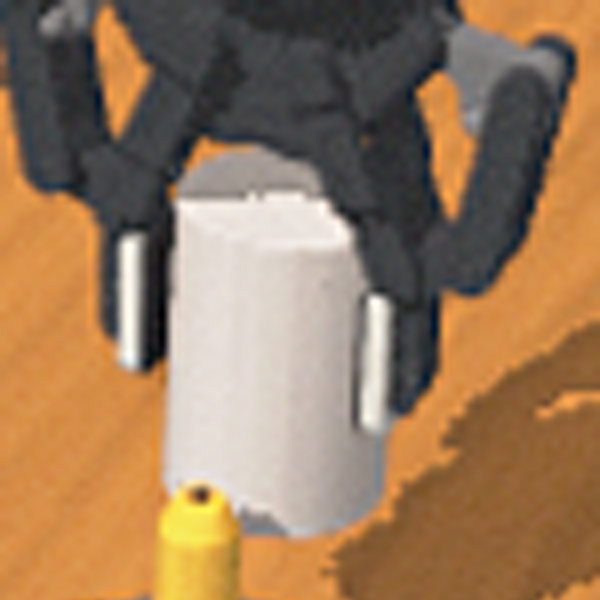

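```bash
cat >> h.py <<'E'
def fit(pts,x,guess,prior=100):
    pts=np.array(pts)
    def f(p):
        h=hull([x+p[2],p[0],p[1],p[3],0]);return [cv2.pointPolygonTest(h,(float(a),float(b)),True) for a,b in pts]+[p[2]*prior]
    r=least_squares(f,guess,diff_step=1e-3,x_scale=[.01,.01,.01,.2]);p=r.x
    print('base yz',p[:2],'dx',p[2],'th',np.rad2deg(p[3]),'cost',r.cost,np.round(r.fun,1)); return p
E
python3 - <<'E'
from h import *
# m32 scale 8 origin 300,200
pts=np.array([(175,195),(168,300),(165,400),(162,480),(195,165),(240,150),(290,155),(270,532),(320,537),(360,525),(383,490),(387,440)])/8+[300,200]-.5
for th in(1.45,1.6): p=fit(pts,.5436,[-.075,.128,0,th])
E
```

```text
base yz [-0.08910771  0.12070973] dx 0.0032275521508626564 th 86.18905390382297 cost 1.0114715488186377 [-0.2 -0.3 -0.   0.1 -0.2 -0.1  0.8  0.9 -0.1 -0.3 -0.2 -0.2  0.3]
base yz [-0.08900981  0.12075626] dx 0.0032020385521409275 th 86.22538738955748 cost 1.0115026479968094 [-0.2 -0.3 -0.   0.1 -0.2 -0.1  0.8  0.9 -0.1 -0.3 -0.2 -0.2  0.3]
```

The cup is about 86° (nearly vertical), sitting roughly 10 mm behind the pad centre. Now I lift it over the nozzle.

Emit:
move_arm(
  steps=[
    {"fingers": 48, "translation": [0, -3, 15], "turn": 0},
    {"fingers": 48, "translation": [0, 0, 25], "turn": 0},
    {"fingers": 48, "translation": [0, 0, 8], "turn": 0},
    {"fingers": 48, "translation": [0, 17, 0], "turn": 0},
    {"fingers": 48, "translation": [0, 20, 0], "turn": 0},
    {"fingers": 48, "translation": [0, 14, 0], "turn": 0},
    {"fingers": 48, "translation": [0, 0, 0], "turn": 0},
    {"fingers": 48, "translation": [0, 0, 0], "turn": 0},
  ],
  newtons=20,
)

```text
t: 27.5
eef_pos: [0.5436, -0.0206, 0.0983]
tool_rot: [0.0, 1.0, -0.0, -0.0]
contact_force: [-0.5, -0.2, -2.4]
gripper_width: 0.633
```

```bash
python3 - <<'E'
from h import *
o=get_obs();e=o['eef_pos'];print(o['t'],e,o['contact_force'],o['torque'],o['gripper_width']*85.4)
im=save('side','s33')
cv2.imwrite('pics/m33.png',cv2.resize(im[180:305,265:365],(480,600),interpolation=cv2.INTER_CUBIC))
t=save('top','t33');cv2.imwrite('pics/m33t.png',t)
E
```

```text
27.5 [ 0.54356907 -0.02063852  0.09831265] [-0.54201906 -0.20183894 -2.41568495] [-0.00644635  0.0415551  -0.02011516] 54.04851544650325
```

View pics/m33.png

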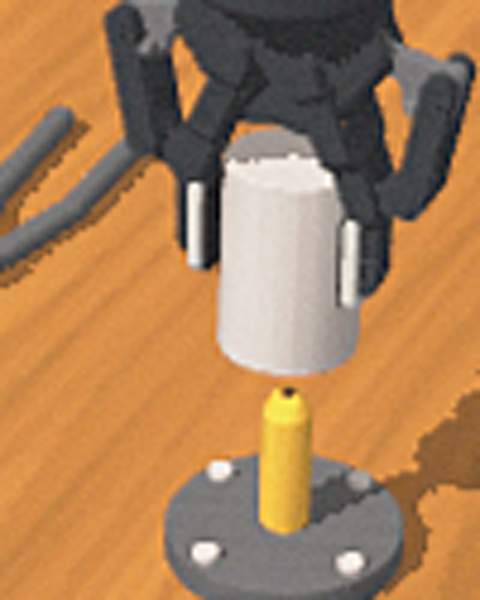

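```bash
python3 - <<'E'
from h import *
ph=np.linspace(0,6.28,90)
for z in(.092,.097,.102):
  for y in(-.040,-.035,-.030,-.025,-.020):
    p=proj('side',[[.5436+.027*np.cos(q),y+.027*np.sin(q),z] for q in ph]);print(z,y,p.min(0)[0].round(1),p.max(0)[0].round(1),'bot',p.max(0)[1].round(1))
pts=np.array([(224,160),(222,220),(219,290),(217,340),(245,138),(275,130),(305,135),(250,363),(300,374),(335,366),(357,335),(358,315)])/4.8+[265,180]-.5
fit(pts,.5436,[-.03,.175,0,1.55])
fit(pts,.5436,[-.03,.175,0,1.55],1000)
print(proj('side',[.5425,-.030,.074]),'obs nozzle top',np.array([287,392])/4.8+[265,180]-.5)
E
```

```text
0.092 -0.04 311.9 341.0 bot 257.9
0.092 -0.035 310.7 339.9 bot 259.2
0.092 -0.03 309.6 338.8 bot 260.6
0.092 -0.025 308.4 337.8 bot 262.0
0.092 -0.02 307.2 336.7 bot 263.3
0.097 -0.04 311.9 341.1 bot 255.6
0.097 -0.035 310.8 340.0 bot 256.9
0.097 -0.03 309.6 338.9 bot 258.3
0.097 -0.025 308.4 337.9 bot 259.6
0.097 -0.02 307.3 336.8 bot 261.0
0.102 -0.04 312.0 341.2 bot 253.2
0.102 -0.035 310.8 340.1 bot 254.6
0.102 -0.03 309.6 339.0 bot 255.9
0.102 -0.025 308.5 338.0 bot 257.3
0.102 -0.02 307.3 336.9 bot 258.7
base yz [-0.05347349  0.16188987] dx 0.008110664083160433 th 86.134710767785 cost 1.2462113488415065 [-0.3 -0.2 -0.1 -0.1  0.1 -0.1  0.9  0.9  0.   0.1 -0.2 -0.1  0.8]
base yz [-0.03862934  0.17299745] dx 0.00025916182026768813 th 82.9577898069363 cost 2.3163891763088236 [-0.8 -0.3  0.1  0.4  0.6  0.3  1.2  1.1  0.3  0.7 -0.   0.1  0.3]
[[324.51507642 260.81166058]] obs nozzle top [324.29166667 261.16666667]
```

Rim centre is about (0.543, −0.031), z ≈ 0.097, which is over the nozzle. Lowering.

Emit:
move_arm(
  steps=[
    {"fingers": 48, "translation": [-1, 0, -20], "turn": 0},
    {"fingers": 48, "translation": [0, 0, -20], "turn": 0},
    {"fingers": 48, "translation": [0, 0, -20], "turn": 0},
    {"fingers": 48, "translation": [0, 0, -12], "turn": 0},
    {"fingers": 48, "translation": [0, 0, 0], "turn": 0},
  ],
  newtons=20,
)

```text
t: 28.22
eef_pos: [0.5422, -0.0205, 0.026]
tool_rot: [0.0, 1.0, -0.0, -0.001]
contact_force: [0.9, 0.4, -1.4]
gripper_width: 0.629
```

```bash
python3 - <<'E'
from h import *
o=get_obs();e=o['eef_pos'];print(o['t'],e,o['contact_force'],o['torque'],o['gripper_width']*85.4)
im=save('side','s34')
cv2.imwrite('pics/m34.png',cv2.resize(im[200:325,265:365],(480,600),interpolation=cv2.INTER_CUBIC))
E
```

```text
28.225 [ 0.54218997 -0.02053417  0.02596532] [ 0.89297944  0.36739895 -1.41304876] [-0.00324835  0.01689985  0.05912164] 53.712985891585426
```

View pics/m34.png

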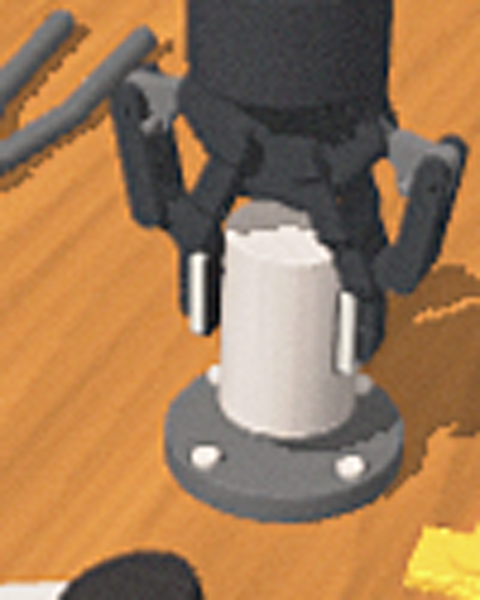

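The cup is over the nozzle, with its rim about 1 cm above the flange and no contact. Lowering in small steps.

Emit:
move_arm(
  steps=[
    {"fingers": 48, "translation": [0, 0, -5], "turn": 0},
    {"fingers": 48, "translation": [0, 0, -3], "turn": 0},
    {"fingers": 48, "translation": [0, 0, -2], "turn": 0},
    {"fingers": 48, "translation": [0, 0, 0], "turn": 0},
  ],
  newtons=20,
)

```text
t: 28.78
eef_pos: [0.5427, -0.0201, 0.0165]
tool_rot: [0.0, 1.0, -0.0, -0.0]
contact_force: [-1.3, -0.4, -0.8]
gripper_width: 0.637
```

Emit:
move_arm(
  steps=[
    {"fingers": 48, "translation": [0, 0, -2], "turn": 0},
    {"fingers": 48, "translation": [0, 0, -2], "turn": 0},
    {"fingers": 48, "translation": [0, 0, 0], "turn": 0},
  ],
  newtons=20,
)

```text
t: 29.15
eef_pos: [0.5437, -0.0189, 0.0139]
tool_rot: [-0.0, 1.0, 0.0, 0.001]
contact_force: [-2.4, 2.8, 9.6]
gripper_width: 0.632
```

```bash
python3 - <<'E'
from h import *
o=get_obs();e=o['eef_pos'];print(o['t'],e,o['contact_force'],o['torque'],o['gripper_width']*85.4)
im=save('side','s35')
cv2.imwrite('pics/m35.png',cv2.resize(im[200:325,265:365],(480,600),interpolation=cv2.INTER_CUBIC))
E
```

```text
29.15 [ 0.54369899 -0.01890902  0.01388495] [-2.40196199  2.81944357  9.59066385] [ 0.27838396  0.55624047 -0.06509398] 54.01024715679356
```

View pics/m35.png

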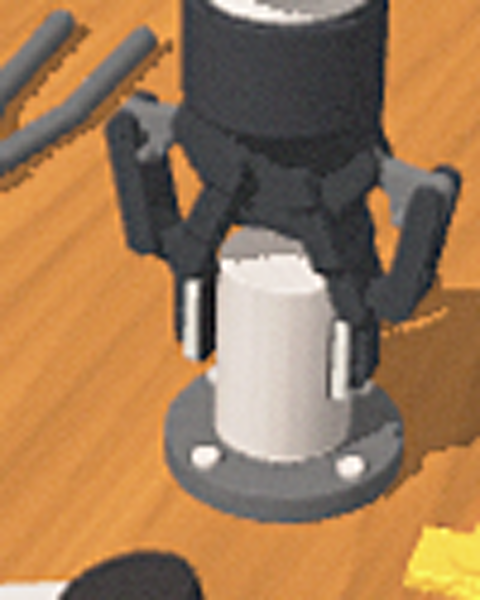

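The rim is down on the flange (about 10 N). Releasing.

Emit:
move_arm(
  steps=[
    {"fingers": 56, "translation": [0, 0, 0], "turn": 0},
    {"fingers": 62, "translation": [0, 0, 0], "turn": 0},
    {"fingers": 72, "translation": [0, 0, 0], "turn": 0},
    {"fingers": 82, "translation": [0, 0, 0], "turn": 0},
    {"fingers": 82, "translation": [0, 0, 0], "turn": 0},
  ],
  newtons=20,
)

```text
t: 29.82
eef_pos: [0.5427, -0.0201, 0.0125]
tool_rot: [-0.0, 1.0, 0.0, -0.0]
contact_force: [-0.1, 0.1, 0.6]
gripper_width: 0.958
```

```bash
python3 - <<'E'
from h import *
o=get_obs();e=o['eef_pos'];print(o['t'],e,o['contact_force'],o['torque'],o['gripper_width']*85.4)
im=save('side','s36')
cv2.imwrite('pics/m36.png',cv2.resize(im[200:325,265:365],(480,600),interpolation=cv2.INTER_CUBIC))
E
```

```text
29.825 [ 0.54267729 -0.02014087  0.01250715] [-0.14991807  0.12920069  0.61937223] [-0.02978562 -0.01871421  0.00085041] 81.77640934675216
```

View pics/m36.png

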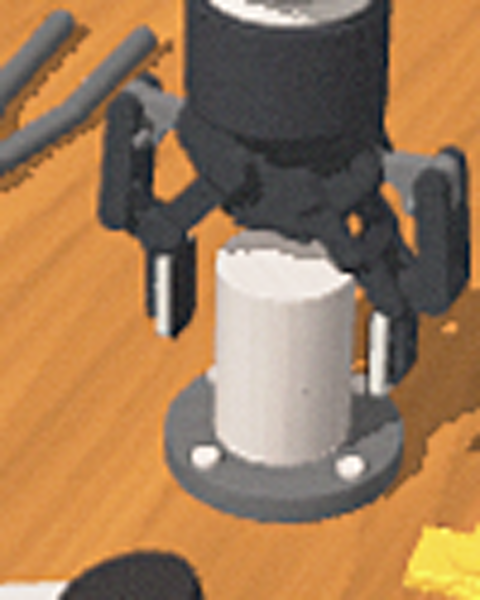

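The cup stands upright on the flange and the fingers are clear. Retreating upward, then I check from both cameras and measure the lever pad.

Emit:
move_arm(
  steps=[
    {"fingers": 85, "translation": [0, 0, 20], "turn": 0},
    {"fingers": 85, "translation": [0, 0, 45], "turn": 0},
    {"fingers": 85, "translation": [0, 0, 50], "turn": 0},
    {"fingers": 60, "translation": [0, 0, 50], "turn": 0},
    {"fingers": 20, "translation": [-10, 50, 30], "turn": 0},
    {"fingers": 0, "translation": [-15, 60, 0], "turn": 0},
    {"fingers": 0, "translation": [-15, 60, 0], "turn": 0},
    {"fingers": 0, "translation": [0, 0, 0], "turn": 0},
  ],
  newtons=40,
)

```text
t: 30.88
eef_pos: [0.5008, 0.1559, 0.2083]
tool_rot: [-0.001, 1.0, 0.005, 0.0]
contact_force: [0.9, -0.5, 0.0]
gripper_width: 0.003
```

```bash
python3 - <<'E'
from h import *
o=get_obs();e=o['eef_pos'];print(o['t'],e,o['contact_force'],o['gripper_width']*85.4)
s=save('side','s37');t=save('top','t37')
cv2.imwrite('pics/m37.png',np.hstack([cv2.resize(s[160:400,160:380],(367,400)),cv2.resize(t[200:400,140:360],(440,400))[:, :430]]))
for n,z in(('cup',.092),('cup_rim',.014),('lever_pad',.158)):
  for c in('top','side'):
    for k in place_of(c,n)[:1]: print(n,c,k['conf'],k['xy'],atz(c,k['xy'],z))
E
```

```text
30.875 [0.50079854 0.15589485 0.20825734] [ 0.86971956 -0.46576626  0.03306439] 0.25809262535221106
cup side 0.94 [326.4, 256.7] [ 0.53420394 -0.01887834  0.092     ]
cup_rim top 0.62 [326.8, 265.9] [ 0.54524829 -0.03225773  0.014     ]
cup_rim side 0.82 [325.3, 287.4] [ 0.53935799 -0.03019442  0.014     ]
lever_pad side 0.97 [290.2, 325.7] [0.46784088 0.25710204 0.158     ]
```

View pics/m37.png

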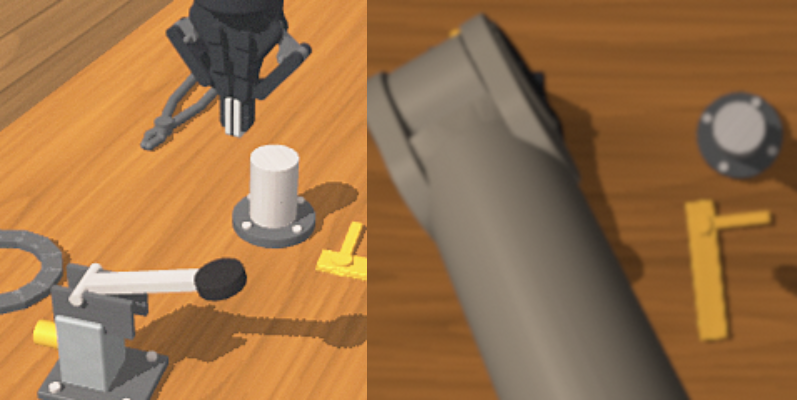

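```bash
python3 - <<'E'
from h import *
e=[.5008,.1559,.2083]
print('tip',[(dz,proj('side',np.array(e)+[0,0,dz])[0].round(1)) for dz in(0,.01,.02,.025,.03)])
print(atz('top',(183.6-.5,293.7),.153),atz('side',(290.5,326),.151),tri((183.1,293.7),(290.5,326)))
for P in([.470,.248,.153],[.468,.25,.151]):print(proj('top',P),proj('side',P))
t=cv2.imread('pics/top0.png')[210:320,140:250];s=cv2.imread('pics/s37.png')[290:400,190:330]
def circ(cam,c,r,z,o,f,im,col):
    p=proj(cam,[[c[0]+r*np.cos(q),c[1]+r*np.sin(q),z] for q in np.linspace(0,6.28,40)]);cv2.polylines(im,[np.int32((p-o+.5)*f)],True,col,1)
T=cv2.resize(t,None,fx=3,fy=3);S=cv2.resize(s,None,fx=3,fy=3)
for c,col in(((.470,.248),(0,0,255)),((.475,.243),(0,255,0))):
    circ('top',c,.022,.155,[140,210],3,T,col);circ('side',c,.022,.157,[190,290],3,S,col)
cv2.imwrite('pics/m38.png',np.hstack([T,S]))
E
```

```text
tip [(0, array([301., 254.])), (0.01, array([301.1, 248.3])), (0.02, array([301.1, 242.6])), (0.025, array([301.1, 239.7])), (0.03, array([301.1, 236.8]))]
[0.47141669 0.24933149 0.153     ] [0.47105454 0.24991848 0.151     ] (array([0.4713368 , 0.24976907, 0.15082338]), np.float64(0.0003711328716276222))
[[183.74594134 294.44137403]] [[291.78271761 324.31338195]]
[[182.90569258 295.49274056]] [[292.42020845 326.64588822]]
```

View pics/m38.png

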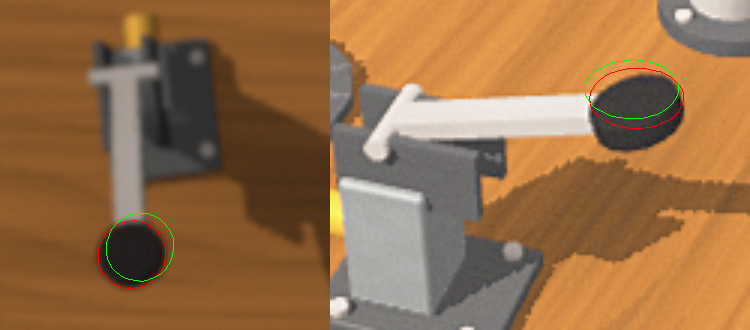

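Top and side agree on the pad centre at (0.471, 0.250). The shut fingertips sit about 22 mm above the reported TCP, so contact should come near TCP z 0.136 and level near 0.100.

Emit:
move_arm(
  steps=[
    {"fingers": 0, "translation": [-16, 47, 0], "turn": 0},
    {"fingers": 0, "translation": [-15, 46, 0], "turn": 0},
    {"fingers": 0, "translation": [0, 0, -35], "turn": 0},
    {"fingers": 0, "translation": [0, 0, -20], "turn": 0},
    {"fingers": 0, "translation": [0, 0, 0], "turn": 0},
  ],
  newtons=40,
)

```text
t: 31.9
eef_pos: [0.4709, 0.2417, 0.1512]
tool_rot: [0.001, 1.0, -0.0, -0.001]
contact_force: [0.3, -0.0, 0.0]
gripper_width: -0.002
```

```bash
python3 - <<'E'
from h import *
o=get_obs();e=o['eef_pos'];print(o['t'],e,o['contact_force'],o['gripper_width']*85.4)
s=save('side','s39')
cv2.imwrite('pics/m39.png',cv2.resize(s[240:390,190:340],(600,600)))
E
```

```text
31.9 [0.4709385  0.24173779 0.15123613] [ 0.33900865 -0.00314146  0.00816605] -0.21228920522645212
```

View pics/m39.png

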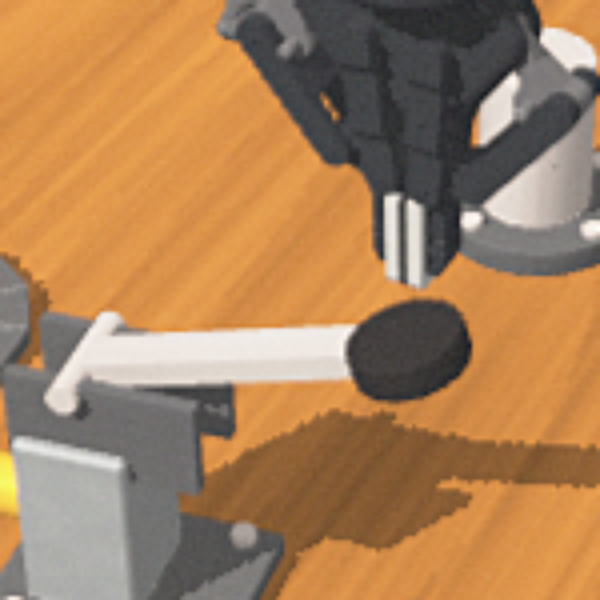

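Emit:
move_arm(
  steps=[
    {"fingers": 0, "translation": [-1, 6, 0], "turn": 0},
    {"fingers": 0, "translation": [0, 0, -8], "turn": 0},
    {"fingers": 0, "translation": [0, 0, -6], "turn": 0},
    {"fingers": 0, "translation": [0, 0, -4], "turn": 0},
    {"fingers": 0, "translation": [0, 0, 0], "turn": 0},
  ],
  newtons=40,
)

```text
t: 32.58
eef_pos: [0.4705, 0.2486, 0.1342]
tool_rot: [0.0, 1.0, -0.0, -0.0]
contact_force: [-0.2, 0.6, -0.3]
gripper_width: -0.001
```

```bash
python3 - <<'E'
from h import *
o=get_obs();e=o['eef_pos'];print(o['t'],e,o['contact_force'],o['gripper_width']*85.4)
s=save('side','s40')
cv2.imwrite('pics/m40.png',cv2.resize(s[240:390,190:340],(600,600)))
E
```

```text
32.575 [0.47051923 0.2486152  0.13417284] [-0.23157111  0.59218472 -0.28042211] -0.08918256294001892
```

View pics/m40.png

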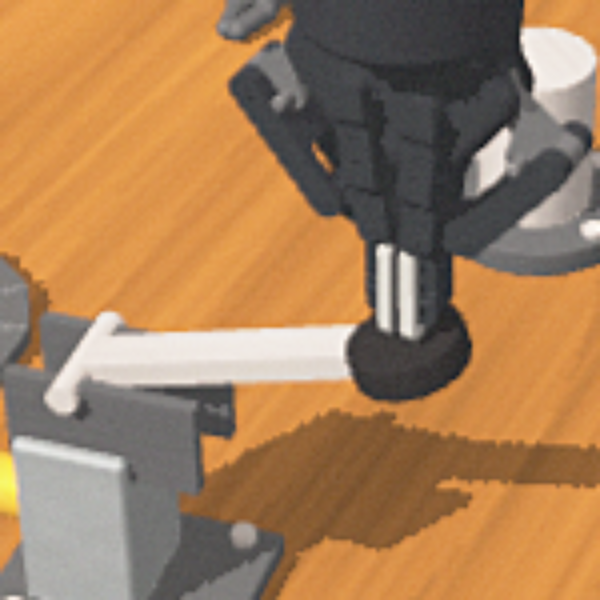

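Emit:
move_arm(
  steps=[
    {"fingers": 0, "translation": [0, 0, -4], "turn": 0},
    {"fingers": 0, "translation": [0, 0, -4], "turn": 0},
    {"fingers": 0, "translation": [0, 0, 0], "turn": 0},
  ],
)

```text
t: 33.0
eef_pos: [0.4708, 0.2491, 0.1265]
tool_rot: [-0.0, 1.0, 0.0, 0.0]
contact_force: [-0.3, -0.4, 2.9]
gripper_width: -0.0
```

Emit:
move_arm(
  steps=[
    {"fingers": 0, "translation": [0, 0, -6], "turn": 0},
    {"fingers": 0, "translation": [-1, 0, -6], "turn": 0},
    {"fingers": 0, "translation": [-1, 0, -6], "turn": 0},
    {"fingers": 0, "translation": [0, 0, 0], "turn": 0},
  ],
)

```text
t: 33.5
eef_pos: [0.4685, 0.2488, 0.1082]
tool_rot: [0.0, 1.0, 0.0, -0.0]
contact_force: [-1.3, 0.5, 4.5]
gripper_width: 0.003
```

```bash
python3 - <<'E'
from h import *
f=[]
s=save('side','s41')
o=get_obs();e=o['eef_pos'];print(o['t'],e,o['contact_force'],o['gripper_width']*85.4)
cv2.imwrite('pics/m41.png',cv2.resize(s[240:390,190:340],(600,600)))
E
```

```text
33.55 [0.46859382 0.24880042 0.10844089] [-1.54691741 -0.31756195  6.32975352] 0.19324337723755108
```

View pics/m41.png

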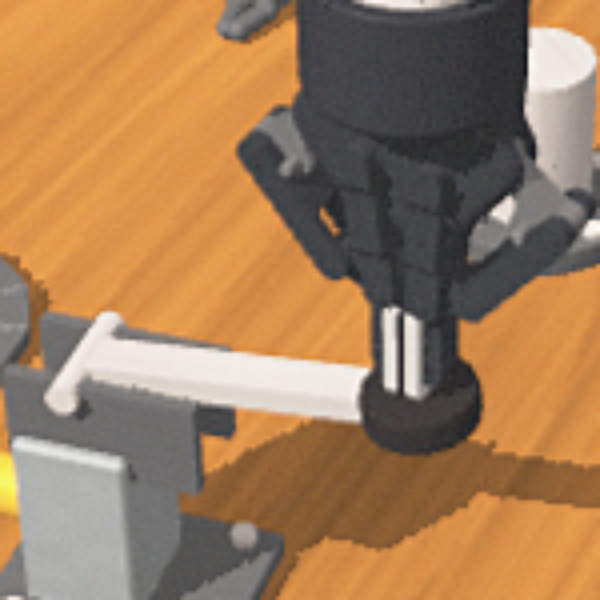

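```bash
python3 - <<'E'
from h import *
for j in np.arange(0,.45,.04):
    a=.28-j;P=[.5962-.13*np.cos(a),.2498,.115+.13*np.sin(a)]
    print(round(j,2),np.round((proj('side',P)[0]+.5-[190,240])*4),'padtop z',P[2]+.007*np.cos(a))
E
```

```text
0.0 [404. 346.] padtop z 0.1576536223815102
0.04 [407. 358.] padtop z 0.1527007072594917
0.08 [410. 370.] padtop z 0.14768747904824664
0.12 [412. 382.] padtop z 0.1426219578434814
0.16 [414. 394.] padtop z 0.1375122473985366
0.2 [416. 405.] padtop z 0.1323665221601108
0.24 [416. 417.] padtop z 0.1271930141908893
0.28 [417. 428.] padtop z 0.12200000000000001
0.32 [417. 439.] padtop z 0.11679578730236441
0.36 [416. 450.] padtop z 0.11158870172812589
0.4 [415. 460.] padtop z 0.10638707350341754
0.44 [413. 470.] padtop z 0.10119922412377742
```

The pad position gives about 0.19 rad. Another 10 mm should bring it level.

Emit:
move_arm(
  steps=[
    {"fingers": 0, "translation": [0, 0, -4], "turn": 0},
    {"fingers": 0, "translation": [0, 0, -3], "turn": 0},
    {"fingers": 0, "translation": [0, 0, -3], "turn": 0},
    {"fingers": 0, "translation": [0, 0, 0], "turn": 0},
  ],
)

```text
t: 34.05
eef_pos: [0.4678, 0.2487, 0.0984]
tool_rot: [0.0, 1.0, 0.0, -0.001]
contact_force: [-4.1, -0.8, 6.6]
gripper_width: 0.002
```

```bash
python3 - <<'E'
from h import *
s=save('side','s42')
o=get_obs();e=o['eef_pos'];print(o['t'],e,o['contact_force'],o['gripper_width']*85.4)
cv2.imwrite('pics/m42.png',cv2.resize(s[240:390,190:340],(600,600)))
E
```

```text
34.1 [0.46778931 0.24869951 0.09851433] [-3.45378457 -1.21639447  6.74298191] 0.07877779633173387
```

View pics/m42.png

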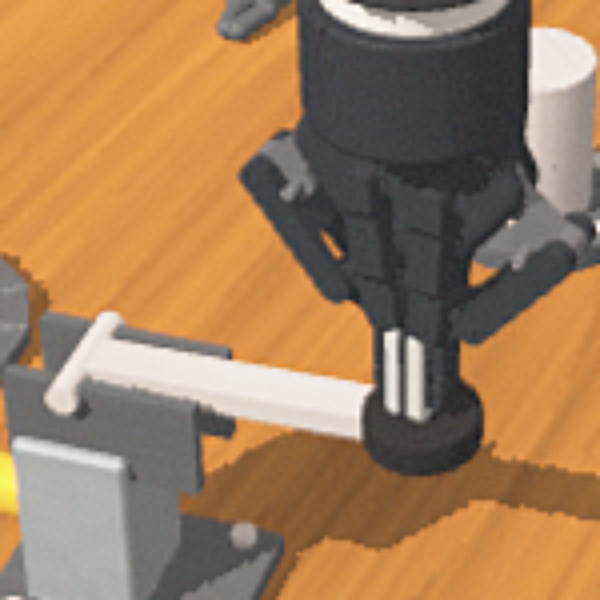

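The pad is at row 427 (about 0.27 rad) and the lever runs parallel to the cheek tops, so it is level. Holding.

Emit:
move_arm(
  steps=[
    {"fingers": 0, "translation": [0, 0, 0], "turn": 0},
    {"fingers": 0, "translation": [0, 0, 0], "turn": 0},
    {"fingers": 0, "translation": [0, 0, 0], "turn": 0},
    {"fingers": 0, "translation": [0, 0, 0], "turn": 0},
    {"fingers": 0, "translation": [0, 0, 0], "turn": 0},
    {"fingers": 0, "translation": [0, 0, 0], "turn": 0},
    {"fingers": 0, "translation": [0, 0, 0], "turn": 0},
    {"fingers": 0, "translation": [0, 0, 0], "turn": 0},
    {"fingers": 0, "translation": [0, 0, 0], "turn": 0},
    {"fingers": 0, "translation": [0, 0, 0], "turn": 0},
  ],
)

```text
t: 35.35
eef_pos: [0.4678, 0.2487, 0.0986]
tool_rot: [0.0, 1.0, 0.0, -0.001]
contact_force: [-3.4, -0.7, 5.8]
gripper_width: -0.0
```

Emit:
move_arm(
  steps=[
    {"fingers": 0, "translation": [0, 0, 0], "turn": 0},
    {"fingers": 0, "translation": [0, 0, 0], "turn": 0},
    {"fingers": 0, "translation": [0, 0, 0], "turn": 0},
    {"fingers": 0, "translation": [0, 0, 0], "turn": 0},
    {"fingers": 0, "translation": [0, 0, 0], "turn": 0},
    {"fingers": 0, "translation": [0, 0, 0], "turn": 0},
    {"fingers": 0, "translation": [0, 0, 0], "turn": 0},
    {"fingers": 0, "translation": [0, 0, 0], "turn": 0},
    {"fingers": 0, "translation": [0, 0, 0], "turn": 0},
    {"fingers": 0, "translation": [0, 0, 0], "turn": 0},
  ],
)

```text
t: 36.6
eef_pos: [0.4678, 0.2487, 0.0986]
tool_rot: [0.0, 1.0, 0.0, -0.001]
contact_force: [-4.3, -0.8, 6.1]
gripper_width: -0.003
```

Emit:
move_arm(
  steps=[
    {"fingers": 0, "translation": [0, 0, 0], "turn": 0},
    {"fingers": 0, "translation": [0, 0, 0], "turn": 0},
    {"fingers": 0, "translation": [0, 0, 0], "turn": 0},
    {"fingers": 0, "translation": [0, 0, 0], "turn": 0},
    {"fingers": 0, "translation": [0, 0, 0], "turn": 0},
    {"fingers": 0, "translation": [0, 0, 0], "turn": 0},
    {"fingers": 0, "translation": [0, 0, 0], "turn": 0},
    {"fingers": 0, "translation": [0, 0, 0], "turn": 0},
    {"fingers": 0, "translation": [0, 0, 0], "turn": 0},
    {"fingers": 0, "translation": [0, 0, 0], "turn": 0},
  ],
)

```text
t: 37.85
eef_pos: [0.4678, 0.2487, 0.0986]
tool_rot: [0.0, 1.0, 0.0, -0.001]
contact_force: [-3.5, -0.3, 6.0]
gripper_width: -0.0
```

```bash
python3 - <<'E'
from h import *
s=save('side','s43');t=save('top','t43')
o=get_obs();e=o['eef_pos'];print(o['t'],e,o['contact_force'],o['joint_vel'].round(3))
cv2.imwrite('pics/m43.png',np.hstack([cv2.resize(s[200:400,180:380],(400,400)),cv2.resize(t[150:350,200:400],(400,400))]))
for c in('top','side'):
    for k in place_of(c,'cup_rim')[:1]: print(c,k['conf'],atz(c,k['xy'],.014))
E
```

```text
37.95 [0.46777951 0.2487459  0.09860661] [-2.948404   -0.33375288  6.72993831] [ 0.001 -0.001  0.001 -0.001 -0.    -0.001  0.001]
top 0.58 [ 0.54288896 -0.03628695  0.014     ]
side 0.87 [ 0.54229033 -0.02694439  0.014     ]
```

View pics/m43.png

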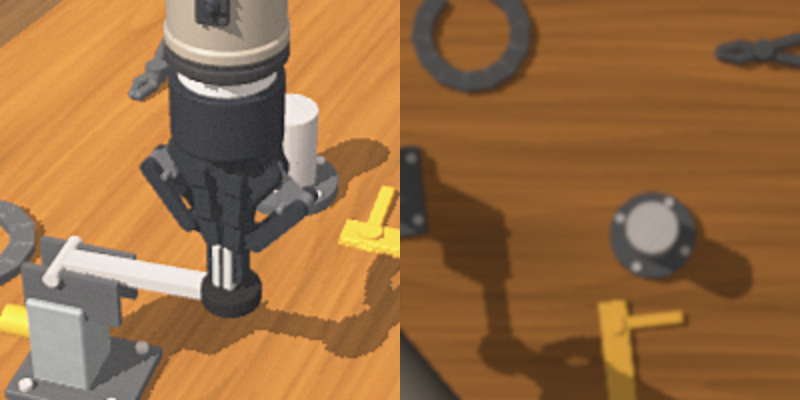

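The lever has been steady and level for over 3.7 s, with the cup upright and centred and the bystanders where they were. Handing in.

```bash
python3 - <<'E'
from station import hand_in
print(hand_in())
E
```

```text
the job is handed in; nothing more can be done
None
```

I handed the job in at about 38 s with the cup mouth down on the post and the shut fingers holding the lever level. The hand-in gave no verdict.

**What I did:** The tool can only turn about vertical, so I pivoted the cup mouth down in the fingers by pushing it against the fixed nozzle. I then lowered it over the nozzle until the rim was on the flange (about 10 N) and released it. After that I pressed the lever pad down with the shut fingers and kept it there.

**Last checks:**
- **Cup:** it stands upright on the flange. The rim centre came out at (0.543, −0.036) from the top camera and (0.542, −0.027) from the side, against the post at about (0.5425, −0.030). Both are well inside 18 mm.
- **Lever:** it measured about 0.27 rad from the side picture and runs parallel to the cheek tops. It was still for more than 3.7 s before hand-in.
- **Bystanders:** the horseshoe, clinchers and gauge look unmoved in the last pictures; I did not measure them.

**What went wrong or disagreed:**
- **Finger position:** the real fingertips sit about 22 mm (shut) to 30 mm (gripping the cup) above the reported TCP. My early grips were therefore too shallow.
- **Tipped cup:** on the first try the cup tipped over when I stood it on the bench. I regripped it deeper and repeated the pivot.
- **Push force:** the first push of the cup against the nozzle jammed at about 35 N, so I backed off and followed an arc instead.
- **Lever force:** the vertical push read 6–7 N, a little under the 8 N given for level. There was also 3–4 N sideways.

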